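Press a flanged bush home under the bench arbor press

TASK

Slide the tall sleeve upright across the bench, pushing it near its foot so that it neither topples nor leaves the bench, in under the ram of the arbor press until it rests against both faces of the vee stop. Then work the press lever to drive the bush in until its flange sits fully down on the sleeve, and let the lever come back up, leaving the sleeve standing in the vee. Do not press the bush in anywhere else, and leave the oil can, tape roll, calliper and vial where they are.

Things in the scene. Friction and masses are not known exactly. Their poses are not given: they have to be found in the camera images.
- sleeve: Aluminium sleeve standing on end: cylinder 50 mm across, 105 mm tall, 0.4 to 0.8 kg. A brass bush stands in its upper end, its flange (44 mm across, 5 mm thick) 7 to 10 mm proud, so the top is at most 120 mm up. Origin: centre of its underside, z up; its yaw does not matter. Pushed below 25 mm it slides upright on the bench, above about 35 mm it may topple.
- bush (a joint): How far the bush has gone into the sleeve (m), counted from 10 mm proud: starts between 0 and 0.003; 0.010 = flange fully down on the sleeve's end, a hard stop. A tight fit: about 22 N on top moves it, and it stays where it is left.
- arbor_press: Small grey C-frame arbor press, bolted down. Origin: on the bench top under the ram's axis, where the centre of the sleeve's underside is when home. The open front looks along its -x, the lever is on its +y side, z up. Column at x = 45 to 95 mm, 44 mm wide. Raised ram's nose: 25 mm across, 133 mm above the bench. The steel plate in front is let in flush with the bench.
- vee_stop (a point): Middle of the steel vee stop, at the bottom of the vee, on its top edge 26 mm above the bench. Two upright faces, 45 degrees either side of the press's x axis, open to -x, about 68 mm wide at the mouth; a 50 mm cylinder standing on the press's origin touches both.
- head_front (a point): Lower front edge of the press head, 150 mm above the bench and 55 mm in front (-x) of the ram's axis. The head is 52 mm wide and 150 to 224 mm high, so the sleeve passes beneath but a gripper pointing straight down does not: its body meets the head or the sleeve's top. Lean it back 30 to 45 degrees to push at the sleeve's foot.
- press_lever (a joint): Press lever angle (rad): 0 = up, at rest, 40 degrees above level towards the press's -x; grows as the ball is pulled down. The ram sinks 20 mm per rad; its nose meets the bush at 0.65 to 0.80 rad, the flange is down at 1.15 to 1.2 rad. The ball takes 3 to 5 N, about 6 N while pressing, then stops hard. A spring returns the lever.
- lever_ball (a point): Centre of the black 30 mm ball on the lever's end. It moves on an arc of 160 mm radius about a level pivot at x = 22, y = 52, z = 190 mm in the press's frame, parallel to the press's x and z axes. Can be pinched from above across the press's y axis, and turns between the pads.
- oil_can: Red oil can with a long spout, 68 mm across, 118 mm tall, at the back; to be left alone. Origin: centre of its underside.
- tape_roll: Roll of masking tape lying flat, 98 mm across, 19 mm high, at the back; to be left alone. Origin: centre of its underside.
- calliper: Vernier calliper lying flat near the front edge, 64 x 200 x 8 mm, long side along its y; to be left alone. Origin: centre of its underside.
- vial: Corked glass vial, 24 mm across, 54 mm tall, standing behind the press; to be left alone. Origin: centre of its underside.

How it is judged:
By the outcome, as a careful person would: the job done as asked, in the order asked, and still so for the second after the job is handed in, with the robot touching nothing.
It also fails if it takes over 67 s, if anything falls off the work surface, if the arm or the gripper's body presses on something with over 40 N, if the wrist force passes 120 N, or if a joint passes its speed limit or range.

ROBOT

A 6-joint arm with a two-finger parallel gripper is mounted at the origin on a cart in front of the work surface, level with it; the furniture and walls round the work are solid. World frame = base frame: x ahead of the robot, y to its left, z up, the work surface at z = 0. Lengths are in m, angles in rad, forces in N, time in s.
With the tool pointing down it reaches from about 0.3 to 0.85 m from the base axis. Payload 4.2 kg.
Tool frame: the origin (TCP) lies between the finger pads; the fingertips stand 22 mm ahead of it and the grasp point (between the pads) lies 3 mm ahead of it; z points along the fingers, x is the direction in which the jaws open and shut, and the axes are right-handed (so a half turn about z gives the same grasp; the last joint's range is limited). The gripper opens to 91 mm and grips with 3 to 60 N. Pads are 32 mm wide; open, the fingers measure 118 mm over their backs; the gripper's body (76 mm by 178 mm) begins 60 mm behind the grasp point.
Start: joints at [-1.262, 0.32, 1.565, -0, 1.257, -0.02], TCP at [0.186, -0.544, 0.236] pointing down, gripper open.
Joint ranges: [-3.11, 3.11], [-0.84, 2.01], [0.21, 2.61], [-1.34, 4.49], [0.05, 2.63], [-2.56, 2.56]. Speed limits (rad/s): [2.57, 2.57, 3.14, 3.14, 3.14, 3.14].

INTERFACE

Orientations are given as a unit quaternion [x, y, z, w].
In Python, from station import r gives the robot as it stands. The module is installed in compiled form; this text tells all that it offers.
- The arm moves only by the tool servo_tool, never from a script. Its argument "steps" is a list of rows, each an object of numbers: "wx", "wy", "wz": the turn, a rotation vector about the tool's x, y, z in units of 8 degrees (1.0 is 8 degrees); "x", "y", "z": the shift along the tool's x, y, z in units of 60 mm (1.0 is 60 mm); "claw": the opening in per cent of the stroke, from 0 (shut) to 100 (fully open). In form: [{"wx": .., "wy": .., "wz": .., "x": .., "y": .., "z": .., "claw": ..}, ...]. A call has 1 to 10 rows; each row is the pose to reach, as a shift and turn from the pose commanded when the call began, along the tool's axes at that moment; what a row does not reach only later rows make up. A row lasts 1/8 s, in which the tool goes at most 62.5 mm and 10.7 degrees, less where a joint would pass 70% of its speed; a pose out of reach is approached as far as the arm can. A call with a gripper value outside its range is refused whole. The fingers move at their own pace and stop on an object; "squeeze" is the grip in N (left out, the last holds). Time passes only in rows, so rows that repeat a pose let the fingers close. It gives the time, the measured TCP pose, the force and the opening at its end, in the units of the state.
- r.get_obs(): the state, without advancing time (a new reading comes with each control period).
- r.camera(name): name is "scene" or "top" or "wrist"; returns a dict with "image" (420x560x3 uint8, blue, green, red), "vfov" (degrees; the focal length in pixels is half the picture's height over the tangent of half this angle, whatever the lens; pixels are square), "cx", "cy" (the principal point, pixels), "k1" (the pictures are not rectified: a ray, as slopes to the right and down, at radius r is drawn at 1 + k1 r^2 times it, then the intrinsics apply), "R" (3x3) and "t" (3): a world point X has camera coordinates R X + t. Camera axes: x right, y down, z forward; pixel columns grow to the right and rows downward; lengths in m; the calibration is good to about 2 mm. A picture is of the moment at which its call begins. There is no depth.
- r.sign_off(): hands the job in, once; it reports no verdict.
The state is a dict: "time": time; "joints": joint angles; "qvel": joint speeds; "joint_torque": joint torques, N m; "eef_pos": TCP position; "ee_rot": TCP orientation; "ft_force": force on the tool from outside, world axes, zero at the start; "wrist_torque": the same for the moment, N m; "width": finger opening in m.
Only numpy, scipy, OpenCV 4.12 (cv2) and the standard library are available. Lean on these libraries where they do the work, as an engineer would, in place of code of your own. Each camera call takes 0.05 s, during which the arm holds its last target.

## Working session

There is one attempt and no reset: what is moved stays moved. The work goes in short steps, Python scripts to look and compute and a tool call to move; the robot and the scene stay as the last step left them, time stands still between calls to the robot, and variables do not carry over. Pictures are saved under pics/ and viewed, and the job is handed in when it is done.

Besides the shell and the picture viewer there is one more tool, called after "Emit:" as name([rows], argument=value, ...), one row to a line, values as JSON. servo_tool: Moves the arm, as the interface text tells. Its arguments: {"type":"object","properties":{"steps":{"type":"array"},"squeeze":{"type":"number"}},"required":["steps"]}

```bash
mkdir -p pics
python3 - <<'E'
from station import r
import cv2,json,numpy as np
o=r.get_obs();print({k:np.round(v,3).tolist() for k,v in o.items()})
for n in("scene","top"):
    c=r.camera(n);cv2.imwrite(f"pics/{n}0.png",c["image"])
    print(n,c["vfov"],c["cx"],c["cy"],c["k1"],np.round(c["R"],3).tolist(),np.round(c["t"],3).tolist())
E
```

```text
{'time': 0.0, 'joints': [-1.262, 0.32, 1.566, -0.0, 1.257, -0.02], 'qvel': [-0.001, -0.0, -0.0, -0.0, 0.001, 0.0], 'joint_torque': [-0.002, -41.247, -23.197, 0.073, 0.046, -0.0], 'eef_pos': [0.186, -0.544, 0.235], 'ee_rot': [0.813, -0.582, -0.001, -0.001], 'ft_force': [0.103, -0.421, -0.257], 'wrist_torque': [0.049, -0.01, -0.028], 'width': 0.091}
scene 42.80259562307141 280.3232090589965 211.4797044980497 0.03537470077269699 [[0.967, -0.254, -0.0], [-0.116, -0.441, -0.89], [0.225, 0.861, -0.456]] [-0.484, 0.302, 0.761]
top 47.09294609899633 277.0242638295704 215.84903327135683 -0.10858490075856628 [[-0.078, -0.997, -0.001], [-0.976, 0.077, -0.204], [0.203, -0.015, -0.979]] [0.208, 0.556, 1.09]
```

```bash
ls -la
```

```text
total 12
drwxr-xr-x  3 agent agent 4096 Dec  7 01:27 .
drwxr-xr-x 23 root  root  4096 Dec  7 01:27 ..
drwxr-xr-x  2 agent agent 4096 Dec  7 01:27 pics
```

View pics/scene0.png

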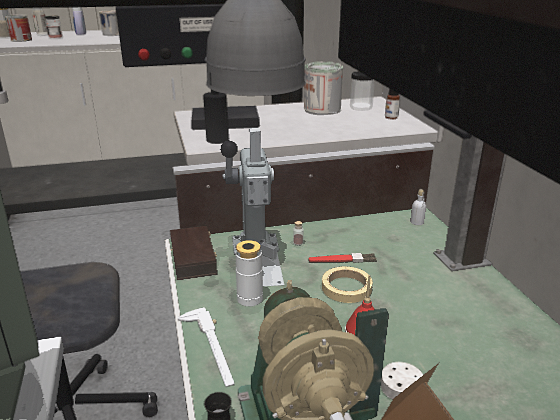

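View pics/top0.png

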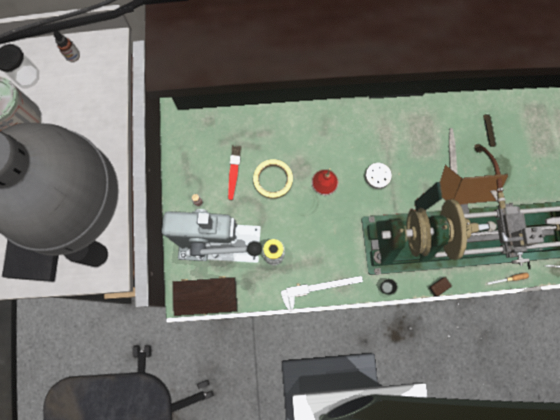

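```bash
cat > h.py <<'E'
from station import r
import cv2,numpy as np
def K(c):
    f=c["image"].shape[0]/2/np.tan(np.radians(c["vfov"])/2); return f
def ray(c,uv):
    f=K(c); d=np.array([(uv[0]-c["cx"])/f,(uv[1]-c["cy"])/f]); p=d.copy()
    for _ in range(30): p=d/(1+c["k1"]*(p@p))
    R=np.array(c["R"]);t=np.array(c["t"])
    return -R.T@t, R.T@np.array([p[0],p[1],1])
def onz(c,uv,z):
    o,d=ray(c,uv); return o+d*(z-o[2])/d[2]
def proj(c,X):
    q=np.array(c["R"])@np.array(X)+np.array(c["t"]); p=q[:2]/q[2]; p=p*(1+c["k1"]*(p@p)); f=K(c)
    return np.array([c["cx"]+f*p[0],c["cy"]+f*p[1]])
def tri(c1,u1,c2,u2):
    o1,d1=ray(c1,u1);o2,d2=ray(c2,u2)
    A=np.stack([d1,-d2],1);s=np.linalg.lstsq(A,o2-o1,rcond=None)[0]
    a=o1+d1*s[0];b=o2+d2*s[1];return (a+b)/2,np.linalg.norm(a-b)
E
python3 - <<'E'
import pickle
from h import *
S=r.camera("scene");T=r.camera("top");pickle.dump((S,T),open("c0.pkl","wb"))
def crop(c,x0,y0,x1,y1,s,n): cv2.imwrite(n,cv2.resize(c["image"][y0:y1,x0:x1],None,fx=s,fy=s,interpolation=cv2.INTER_CUBIC))
crop(T,150,180,310,310,5,"pics/tc.png")
crop(S,165,110,305,320,2.8,"pics/sc.png")
for n,c in(("T",T),("S",S)): print(n,ray(c,(280,210))[0])
E
```

```text
T [0.33734183 0.18135574 1.18010122]
S [ 0.33137115 -0.64466369  0.6153821 ]
```

View pics/tc.png

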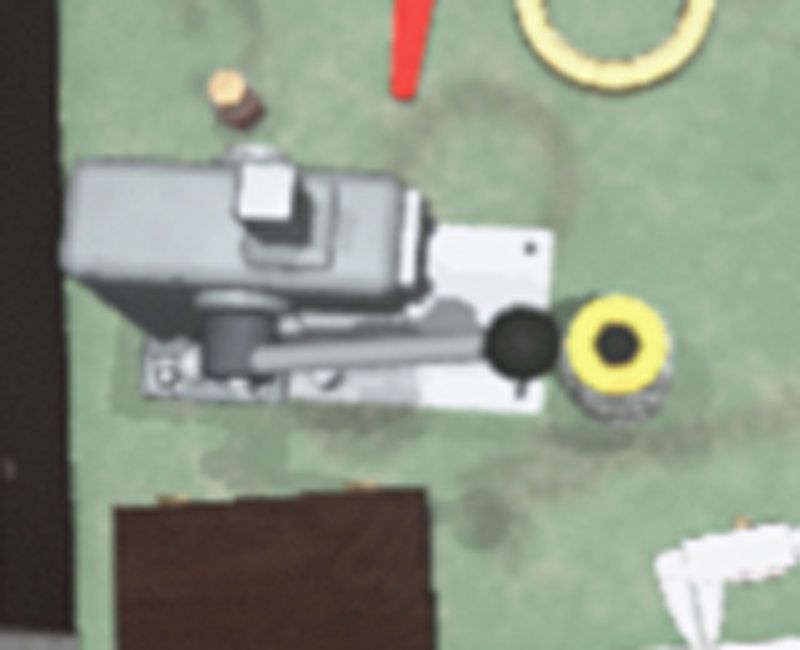

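View pics/sc.png

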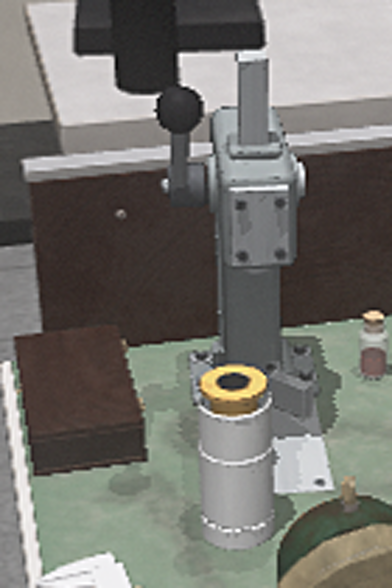

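Run:
```python
import pickle
from h import *
S,T=pickle.load(open("c0.pkl","rb"))
t=lambda x,y:((x+.5)/5+150-.5,(y+.5)/5+180-.5)
s=lambda x,y:((x+.5)/2.8+165-.5,(y+.5)/2.8+110-.5)
def comp(c,m,near):
    n,l,st,ce=cv2.connectedComponentsWithStats(m.astype(np.uint8)); 
    i=[k for k in range(1,n) if st[k,4]>25]; k=min(i,key=lambda k:np.hypot(*(ce[k]-near))); return ce[k],st[k]
def dark(c): return c["image"].max(2)<60
hT=cv2.cvtColor(T["image"],cv2.COLOR_BGR2HSV);hS=cv2.cvtColor(S["image"],cv2.COLOR_BGR2HSV)
yel=lambda h:(h[...,0]>15)&(h[...,0]<33)&(h[...,1]>110)&(h[...,2]>120)
for n,c,m,near in(("ballT",T,dark(T),(254,248.5)),("ballS",S,dark(S),(229,149)),("flT",T,yel(hT),(273.4,249)),("flS",S,yel(hS),(248.6,247))):
    print(n,comp(c,m,near))
B,e=tri(T,t(521,343),S,s(180,110));print("ball",B,e)
F,e=tri(T,t(617,345),S,s(234,382));print("flange",F,e, onz(T,t(617,345),.114),onz(S,s(234,382),.114))
P={k:onz(T,t(*v),0) for k,v in dict(a=(552,230),b=(544,412),c=(143,398),d=(434,226)).items()};
for k,v in P.items():print(k,v)
print(np.linalg.norm(P['a']-P['b']))
for n,(a,b) in dict(e1=('c','b'),e2=('d','a'),e3=('a','b')).items():
    d=P[b]-P[a];print(n,np.degrees(np.arctan2(d[1],d[0])))
print("ramtop",tri(T,t(267,190),S,s(253,58)))
# scene plate corners
for v in((332,490),(322,436),(275,491)):print(onz(S,s(*v),0))
print("vial",onz(T,t(228,84),.054))
# sleeve bottom
print("sleeve foot front", onz(S,s(240,548),0), onz(S,s(202,520),0),onz(S,s(273,520),0))
```

```text
ballT (array([253.96875   , 248.54166667]), array([247, 242,  14,  14,  96], dtype=int32))
ballS (array([220.87326121, 120.688305  ]), array([ 192,   89,   67,   69, 1941], dtype=int32))
flT (array([272.57209302, 249.0372093 ]), array([264, 240,  18,  19, 215], dtype=int32))
flS (array([247.73059361, 248.20091324]), array([236, 240,  24,  18, 219], dtype=int32))
ball [0.46472644 0.2150921  0.29218544] 0.0019244554774834398
flange [0.4857584  0.17923195 0.11641793] 0.002379099146777219 [0.48489861 0.17935066 0.114     ] [0.48773511 0.18337049 0.114     ]
a [0.56078094 0.20700421 0.        ]
b [0.47039092 0.21741898 0.        ]
c [0.49231255 0.41457467 0.        ]
d [0.56739955 0.26556238 0.        ]
0.09098803545116213
e1 -96.3446234653622
e2 -96.44856428155214
e3 173.42734250335482
ramtop (array([0.5304657 , 0.30702363, 0.28991443]), np.float64(0.001648836534470693))
[0.56043728 0.20747606 0.        ]
[0.5713074  0.27724616 0.        ]
[0.52102388 0.21657712 0.        ]
vial [0.63430531 0.35691154 0.054     ]
sleeve foot front [0.48348939 0.1582562  0.        ] [0.46464887 0.19577019 0.        ] [0.51191502 0.18329343 0.        ]
```

Run:
```python
import pickle
from h import *
S,T=pickle.load(open("c0.pkl","rb"))
def crop(c,x0,y0,x1,y1,s,n): cv2.imwrite(n,cv2.resize(c["image"][y0:y1,x0:x1],None,fx=s,fy=s,interpolation=cv2.INTER_CUBIC))
crop(T,350,190,510,310,5,"pics/tl.png")
crop(S,225,270,425,420,4,"pics/sl.png")
print(onz(T,(369,272),0),onz(T,(364,218),0))
```

```text
[ 0.42414282 -0.05131746  0.        ] [ 0.55962587 -0.05422567  0.        ]
```

View pics/tl.png

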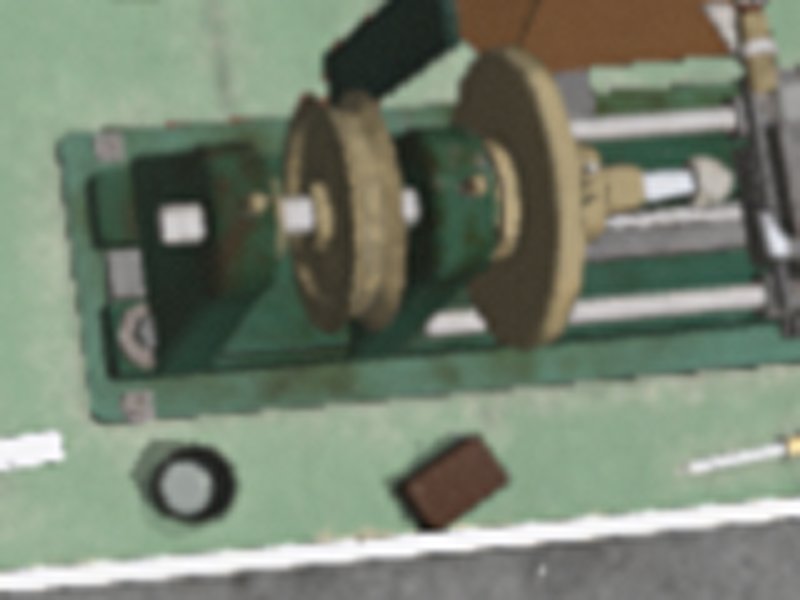

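View pics/sl.png

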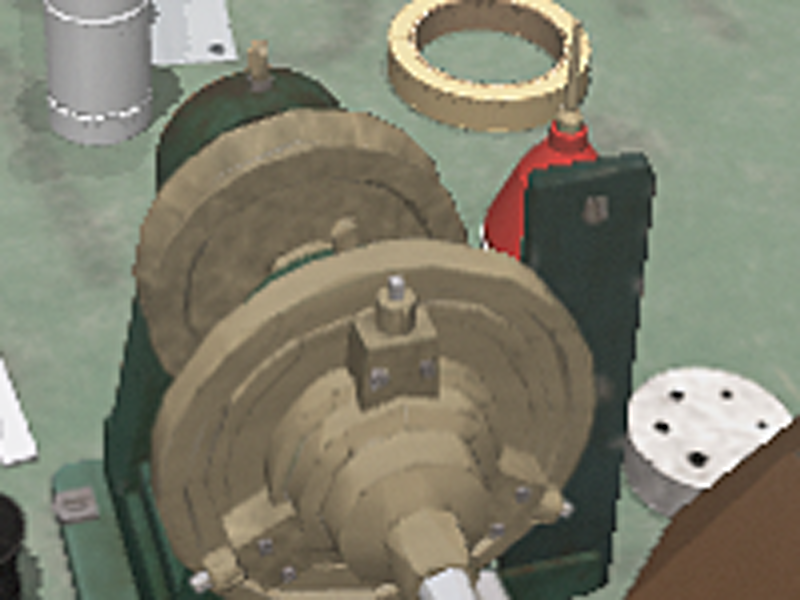

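Run:
```python
import pickle
from h import *
S,T=pickle.load(open("c0.pkl","rb"))
t=lambda x,y:(x/5+350,y/5+190); s=lambda x,y:(x/4+225,y/4+270)
print(tri(T,t(258,202),S,s(258,44)))
print(tri(T,t(540,60),S,s(430,243)))
for z in(.1,.15,.2):print(z,onz(T,t(135,160),z),onz(T,t(200,155),z), onz(T,t(160,220),z))
```

```text
(array([ 0.48856934, -0.0857871 ,  0.215947  ]), np.float64(0.002888177685633691))
(array([ 0.52064114, -0.20460609,  0.22768525]), np.float64(0.028124679037073476))
0.1 [ 0.5291233  -0.06314526  0.1       ] [ 0.52906782 -0.09350541  0.1       ] [ 0.50047376 -0.07130442  0.1       ]
0.15 [ 0.52024536 -0.05182683  0.15      ] [ 0.52019245 -0.08078155  0.15      ] [ 0.49292207 -0.05960829  0.15      ]
0.2 [ 0.51136742 -0.0405084   0.2       ] [ 0.51131708 -0.06805768  0.2       ] [ 0.48537037 -0.04791215  0.2       ]
```

```bash
cat >> h.py <<'E'
from scipy.spatial.transform import Rotation as Rn
a=np.radians(83.55); ux=np.array([np.cos(a),np.sin(a),0]); uy=np.array([-ux[1],ux[0],0]); O=np.array([.527,.309,0])
def W(x,y,z): return O+x*ux+y*uy+np.array([0,0,z])
def L(p): d=np.array(p)-O; return np.array([d@ux,d@uy,p[2]])
def Rt(th):  # tool x = -uy, leaning
    th=np.radians(th); z=ux*np.sin(th)-np.array([0,0,1])*np.cos(th); x=-uy; return np.stack([x,np.cross(z,x),z],1)
def rel(p,R,p0=None,R0=None):
    o=r.get_obs()
    if p0 is None: p0=np.array(o["eef_pos"])
    if R0 is None: R0=Rn.from_quat(o["ee_rot"]).as_matrix()
    d=R0.T@(np.array(p)-p0)/.06; w=Rn.from_matrix(R0.T@R).as_rotvec()/np.radians(8)
    print("shift",np.round(d,3),"turn",np.round(w,3)); return d,w
def st():
    o=r.get_obs(); R=Rn.from_quat(o["ee_rot"]).as_matrix(); p=np.array(o["eef_pos"])
    print("t",round(o["time"],2),"p",np.round(p,4),"press",np.round(L(p),4),"tip",np.round(L(p+.022*R[:,2]),4),"lean",np.round(np.degrees(np.arctan2(R[:,2]@ux,-R[2,2])),1),"F",np.round(o["ft_force"],1),"w",round(o["width"],4),"j",np.round(o["joints"],2))
E
python3 - <<'E'
from h import *
st()
S0=np.array([.4862,.1805,0]);print("sleeve",L(S0))
rel([.3,-.3,.40],Rt(0))
l=L(S0);R=Rt(30)
tip=W(l[0]-.0432,l[1],.012); print(tip)
rel(tip-.022*R[:,2]+[0,0,.25],R)
E
```

```text
t 0.2 p [ 0.1856 -0.5439  0.2354] press [-0.8859  0.2434  0.2354] tip [-0.8859  0.2434  0.2134] lean 0.1 F [ 1.  -0.5 -0.1] w 0.0911 j [-1.26  0.32  1.57 -0.    1.26 -0.02]
sleeve [-0.13226994  0.02610656  0.        ]
shift [-3.235 -3.118 -2.739] turn [-4.000e-03  7.000e-03 -8.089e+00]
[0.48134708 0.13757344 0.012     ]
shift [-8.994 -8.254 -0.751] turn [ 3.335 -2.109 -7.897]
```

Emit:
servo_tool([
  {"x": -0.5,"y": -0.4,"z": -1.0,"wz": -1,"claw": 40},
  {"x": -1.0,"y": -0.9,"z": -1.7,"wz": -2},
  {"x": -1.6,"y": -1.5,"z": -2.3,"wz": -3},
  {"x": -2.2,"y": -2.1,"z": -2.75,"wz": -4},
  {"x": -2.9,"y": -2.8,"z": -2.75,"wz": -5},
  {"x": -3.6,"y": -3.5,"z": -2.75,"wz": -6},
  {"x": -4.3,"y": -4.2,"z": -2.75,"wz": -7},
  {"x": -5.0,"y": -4.9,"z": -2.75,"wz": -8},
  {"x": -5.7,"y": -5.5,"z": -2.75,"wz": -8.1},
  {"x": -6.4,"y": -6.2,"z": -2.75,"wz": -8.1},
])

```text
validation failed for argument at $.st...
```

Run:
```python
from h import *
st()
l=[-.1323,.0261];R=Rt(30)
tip=W(l[0]-.0432,l[1],.012)
rel(tip-.022*R[:,2]+[0,0,.25],R)
```

```text
t 0.2 p [ 0.1856 -0.5439  0.2354] press [-0.8859  0.2434  0.2354] tip [-0.8859  0.2434  0.2134] lean 0.1 F [ 1.  -0.5 -0.1] w 0.0911 j [-1.26  0.32  1.57 -0.    1.26 -0.02]
shift [-8.993 -8.254 -0.751] turn [ 3.335 -2.109 -7.897]
```

Emit:
servo_tool([
  {"wx": 0,"wy": 0,"wz": -1,"x": -0.5,"y": -0.4,"z": -1.0,"claw": 40},
  {"wx": 0,"wy": 0,"wz": -2,"x": -1.0,"y": -0.9,"z": -1.7,"claw": 40},
  {"wx": 0,"wy": 0,"wz": -3,"x": -1.6,"y": -1.5,"z": -2.3,"claw": 40},
  {"wx": 0,"wy": 0,"wz": -4,"x": -2.2,"y": -2.1,"z": -2.75,"claw": 40},
  {"wx": 0,"wy": 0,"wz": -5,"x": -2.9,"y": -2.8,"z": -2.75,"claw": 40},
  {"wx": 0,"wy": 0,"wz": -6,"x": -3.6,"y": -3.5,"z": -2.75,"claw": 40},
  {"wx": 0,"wy": 0,"wz": -7,"x": -4.3,"y": -4.2,"z": -2.75,"claw": 40},
  {"wx": 0,"wy": 0,"wz": -8,"x": -5.0,"y": -4.9,"z": -2.75,"claw": 40},
  {"wx": 0,"wy": 0,"wz": -8.1,"x": -5.7,"y": -5.5,"z": -2.75,"claw": 40},
  {"wx": 0,"wy": 0,"wz": -8.1,"x": -6.4,"y": -6.2,"z": -2.75,"claw": 40},
])

```text
time: 1.45
eef_pos: [0.4139, -0.0589, 0.4011]
ee_rot: [0.998, -0.056, 0.0, 0.0]
ft_force: [1.8, 0.3, 0.8]
width: 0.0364
```

Run:
```python
from h import *
st()
l=[-.1323,.0261];R=Rt(30)
tip=W(l[0]-.0432,l[1],.012)
rel(tip-.022*R[:,2]+[0,0,.25],R)
```

```text
t 1.45 p [ 0.4139 -0.0589  0.4011] press [-0.3783  0.071   0.4011] tip [-0.3783  0.071   0.3791] lean -0.0 F [1.8 0.3 0.8] w 0.0364 j [-0.17  0.    1.55 -0.    1.59 -0.06]
shift [ 0.752 -3.196  1.999] turn [ 3.753e+00 -2.000e-03  1.100e-02]
```

Emit:
servo_tool([
  {"wx": 0.9,"wy": 0,"wz": 0,"x": 0.2,"y": -0.8,"z": 0.3,"claw": 40},
  {"wx": 1.8,"wy": 0,"wz": 0,"x": 0.35,"y": -1.6,"z": 0.7,"claw": 40},
  {"wx": 2.7,"wy": 0,"wz": 0,"x": 0.55,"y": -2.4,"z": 1.2,"claw": 40},
  {"wx": 3.75,"wy": 0,"wz": 0,"x": 0.75,"y": -3.2,"z": 1.7,"claw": 40},
  {"wx": 3.75,"wy": 0,"wz": 0,"x": 0.75,"y": -3.2,"z": 2.0,"claw": 40},
  {"wx": 3.75,"wy": 0,"wz": 0,"x": 0.75,"y": -3.2,"z": 2.0,"claw": 40},
])

```text
time: 2.2
eef_pos: [0.4789, 0.1253, 0.2794]
ee_rot: [0.964, -0.054, 0.012, -0.258]
ft_force: [-1.1, 0.0, 0.2]
width: 0.0368
```

Run:
```python
from h import *
st()
c=r.camera("scene");cv2.imwrite("pics/s1.png",c["image"])
l=[-.1323,.0261];R=Rt(30)
tip=W(l[0]-.0432,l[1],.012)
rel(tip-.022*R[:,2],R)
```

```text
t 2.2 p [0.4789 0.1253 0.2794] press [-0.188   0.0272  0.2794] tip [-0.177   0.0273  0.2603] lean 30.0 F [-1.1  0.   0.2] w 0.0368 j [-0.09  0.14  1.8   0.56  1.24 -0.17]
shift [0.008 2.06  3.618] turn [0.001 0.011 0.007]
```

View pics/s1.png

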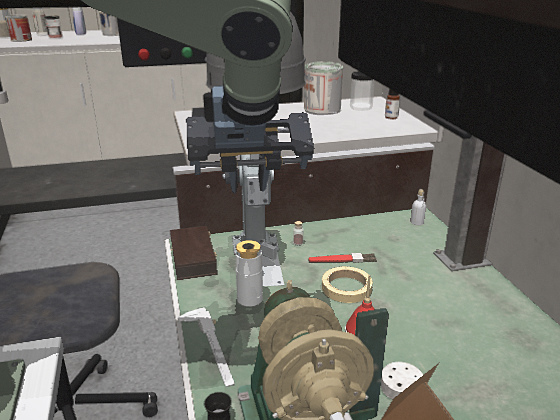

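Run:
```python
from h import *
o=r.get_obs();p=np.array(o["eef_pos"]);z=Rn.from_quat(o["ee_rot"]).as_matrix()[:,2]
c=r.camera("scene")
for d in(0,.06,.1,.15,.2,.25,.3):print(d,np.round(p-d*z,3),proj(c,p-d*z))
```

```text
0 [0.48  0.125 0.281] [247.74507917 174.3382923 ]
0.06 [0.476 0.095 0.333] [248.61990605 150.02694186]
0.1 [0.474 0.075 0.367] [249.26417696 132.03468141]
0.15 [0.471 0.051 0.411] [250.149877   107.17690102]
0.2 [0.469 0.026 0.454] [251.13997649  79.21848692]
0.25 [0.466 0.001 0.497] [252.25475915  47.52163419]
0.3 [ 0.463 -0.024  0.541] [253.52035124  11.25507223]
```

Emit:
servo_tool([
  {"wx": 0,"wy": 0,"wz": 0,"x": 0,"y": 0.4,"z": 0.7,"claw": 40},
  {"wx": 0,"wy": 0,"wz": 0,"x": 0,"y": 0.8,"z": 1.4,"claw": 40},
  {"wx": 0,"wy": 0,"wz": 0,"x": 0,"y": 1.2,"z": 2.1,"claw": 40},
  {"wx": 0,"wy": 0,"wz": 0,"x": 0,"y": 1.5,"z": 2.6,"claw": 40},
  {"wx": 0,"wy": 0,"wz": 0,"x": 0,"y": 1.7,"z": 3.0,"claw": 40},
  {"wx": 0,"wy": 0,"wz": 0,"x": 0,"y": 1.7,"z": 3.0,"claw": 40},
])

```text
time: 3.05
eef_pos: [0.48, 0.1268, 0.0738]
ee_rot: [0.964, -0.054, 0.014, -0.259]
ft_force: [0.9, -0.0, -0.4]
width: 0.0363
```

Run:
```python
from h import *
st()
c=r.camera("scene");cv2.imwrite("pics/s2.png",c["image"])
c=r.camera("top");cv2.imwrite("pics/t2.png",c["image"])
c=r.camera("wrist");cv2.imwrite("pics/w2.png",c["image"])
l=[-.1323,.0261];R=Rt(30)
tip=W(l[0]-.0432,l[1],.012)
rel(tip-.022*R[:,2],R)
```

```text
t 3.05 p [0.48   0.1268 0.0738] press [-0.1864  0.0262  0.0738] tip [-0.1754  0.0262  0.0547] lean 30.0 F [ 0.9 -0.  -0.4] w 0.0363 j [-0.09  0.39  2.08  0.76  0.82 -0.55]
shift [-0.023  0.376  0.642] turn [-0.002 -0.017  0.021]
```

View pics/s2.png

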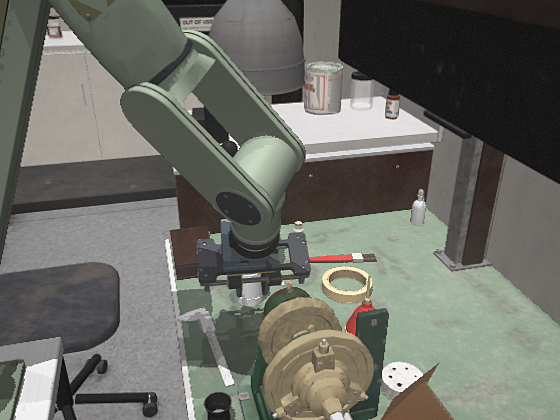

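View pics/w2.png

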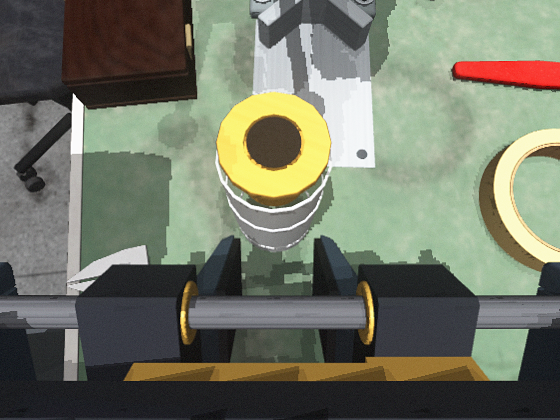

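View pics/t2.png

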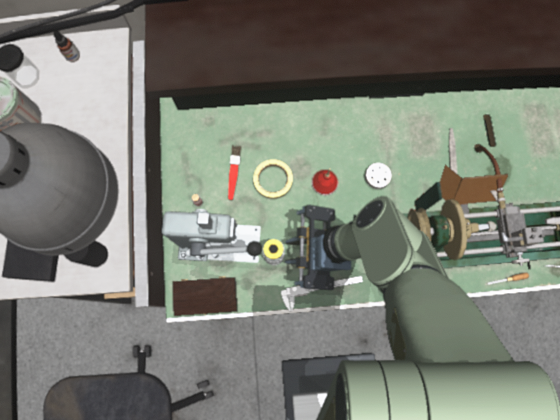

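Emit:
servo_tool([
  {"wx": 0,"wy": 0,"wz": 0,"x": 0,"y": 0.15,"z": 0.26,"claw": 40},
  {"wx": 0,"wy": 0,"wz": 0,"x": 0,"y": 0.28,"z": 0.48,"claw": 40},
  {"wx": 0,"wy": 0,"wz": 0,"x": 0,"y": 0.36,"z": 0.62,"claw": 40},
  {"wx": 0,"wy": 0,"wz": 0,"x": 0,"y": 0.36,"z": 0.62,"claw": 40},
])

```text
time: 3.7
eef_pos: [0.4803, 0.1267, 0.0314]
ee_rot: [0.964, -0.054, 0.015, -0.259]
ft_force: [0.1, 0.5, -0.5]
width: 0.0365
```

Run:
```python
from h import *
st()
c=r.camera("wrist");cv2.imwrite("pics/w3.png",c["image"])
# flange from wrist
h=cv2.cvtColor(c["image"],cv2.COLOR_BGR2HSV);m=((h[...,0]>15)&(h[...,0]<33)&(h[...,1]>110)&(h[...,2]>200)).astype(np.uint8)
n,l,s,ce=cv2.connectedComponentsWithStats(m)
ks=[k for k in range(1,n) if s[k,4]>500]
for k in ks: print(s[k],ce[k])
```

```text
t 3.7 p [0.4803 0.1267 0.0314] press [-0.1864  0.026   0.0314] tip [-0.1754  0.026   0.0124] lean 30.0 F [ 0.1  0.5 -0.5] w 0.0365 j [-0.09  0.46  2.12  0.84  0.74 -0.66]
[  193     0   166   144 13407] [275.35988663  73.15201014]
```

View pics/w3.png

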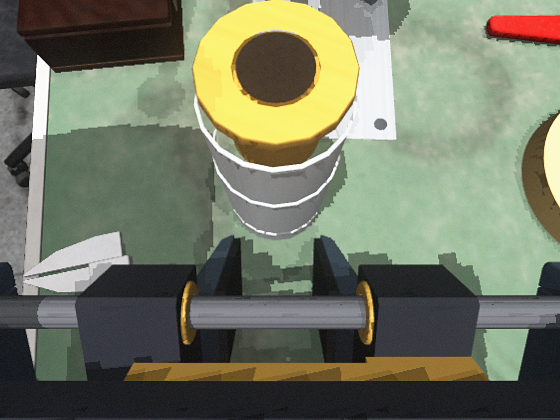

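Emit:
servo_tool([
  {"wx": 0,"wy": 0,"wz": 0,"x": 0,"y": -0.087,"z": 0.05,"claw": 40},
  {"wx": 0,"wy": 0,"wz": 0,"x": 0,"y": -0.15,"z": 0.087,"claw": 40},
  {"wx": 0,"wy": 0,"wz": 0,"x": 0.01,"y": -0.22,"z": 0.127,"claw": 40},
  {"wx": 0,"wy": 0,"wz": 0,"x": 0.03,"y": -0.3,"z": 0.173,"claw": 40},
  {"wx": 0,"wy": 0,"wz": 0,"x": 0.05,"y": -0.4,"z": 0.231,"claw": 40},
  {"wx": 0,"wy": 0,"wz": 0,"x": 0.072,"y": -0.5,"z": 0.289,"claw": 40},
  {"wx": 0,"wy": 0,"wz": 0,"x": 0.095,"y": -0.6,"z": 0.346,"claw": 40},
  {"wx": 0,"wy": 0,"wz": 0,"x": 0.12,"y": -0.7,"z": 0.404,"claw": 40},
])

```text
time: 4.75
eef_pos: [0.4925, 0.1746, 0.031]
ee_rot: [0.964, -0.054, 0.014, -0.258]
ft_force: [-1.3, -4.6, 2.2]
width: 0.0364
```

Run:
```python
from h import *
st()
c=r.camera("wrist");cv2.imwrite("pics/w4.png",c["image"])
```

```text
t 4.75 p [0.4925 0.1746 0.031 ] press [-0.1374  0.0192  0.031 ] tip [-0.1264  0.0192  0.012 ] lean 30.0 F [-1.3 -4.6  2.2] w 0.0364 j [ 0.02  0.47  2.09  0.87  0.7  -0.59]
```

View pics/w4.png

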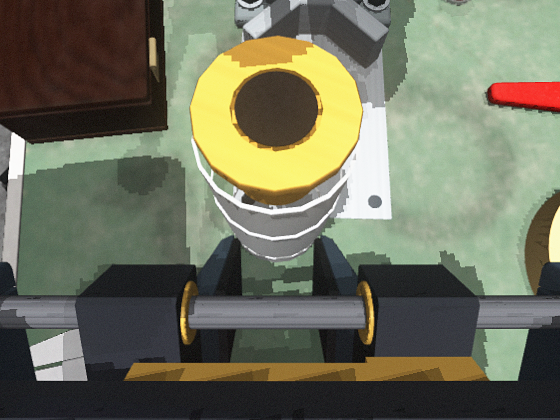

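```bash
cat >> h.py <<'E'
def pushpose(cx,cy,th,clr=.004):
    t=np.radians(th);R=Rt(th);tip=W(cx-.0173-.016*np.cos(t),cy,clr+.016*np.sin(t));return tip-.022*R[:,2],R
E
python3 - <<'E'
from h import *
for cx,cy in((-.07,.0141),(-.045,.009),(-.02,.004),(-.005,.001)): rel(*pushpose(cx,cy,35))
E
```

```text
shift [ 0.083 -0.342  0.197] turn [0.621 0.008 0.011]
shift [ 0.169 -0.703  0.405] turn [0.621 0.008 0.011]
shift [ 0.253 -1.064  0.614] turn [0.621 0.008 0.011]
shift [ 0.303 -1.28   0.739] turn [0.621 0.008 0.011]
```

Emit:
servo_tool([
  {"wx": 0.2,"wy": 0,"wz": 0,"x": 0.027,"y": -0.11,"z": 0.065,"claw": 40},
  {"wx": 0.4,"wy": 0,"wz": 0,"x": 0.055,"y": -0.23,"z": 0.13,"claw": 40},
  {"wx": 0.62,"wy": 0,"wz": 0,"x": 0.083,"y": -0.34,"z": 0.197,"claw": 40},
  {"wx": 0.62,"wy": 0,"wz": 0,"x": 0.112,"y": -0.46,"z": 0.265,"claw": 40},
  {"wx": 0.62,"wy": 0,"wz": 0,"x": 0.14,"y": -0.58,"z": 0.335,"claw": 40},
  {"wx": 0.62,"wy": 0,"wz": 0,"x": 0.169,"y": -0.7,"z": 0.405,"claw": 40},
  {"wx": 0.62,"wy": 0,"wz": 0,"x": 0.197,"y": -0.82,"z": 0.475,"claw": 40},
  {"wx": 0.62,"wy": 0,"wz": 0,"x": 0.225,"y": -0.94,"z": 0.543,"claw": 40},
])

```text
time: 5.8
eef_pos: [0.5132, 0.238, 0.031]
ee_rot: [0.952, -0.053, 0.017, -0.3]
ft_force: [-0.4, -3.2, -2.7]
width: 0.0367
```

Run:
```python
from h import *
st()
c=r.camera("wrist");cv2.imwrite("pics/w5.png",c["image"])
c=r.camera("scene");cv2.imwrite("pics/s5.png",c["image"])
for cx,cy in((-.02,.004),(-.01,.002),(-.005,.001),(0,0)): rel(*pushpose(cx,cy,35))
```

```text
t 5.8 p [0.5132 0.238  0.031 ] press [-0.0721  0.0058  0.031 ] tip [-0.0595  0.0058  0.013 ] lean 34.9 F [-0.4 -3.2 -2.7] w 0.0367 j [ 0.1   0.52  2.06  1.03  0.71 -0.64]
shift [ 0.028 -0.116  0.085] turn [-0.001  0.008  0.016]
shift [ 0.062 -0.252  0.18 ] turn [-0.001  0.008  0.016]
shift [ 0.078 -0.32   0.228] turn [-0.001  0.008  0.016]
shift [ 0.095 -0.389  0.276] turn [-0.001  0.008  0.016]
```

View pics/w5.png

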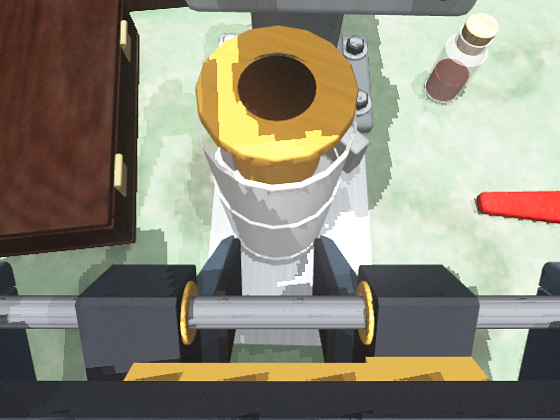

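View pics/s5.png

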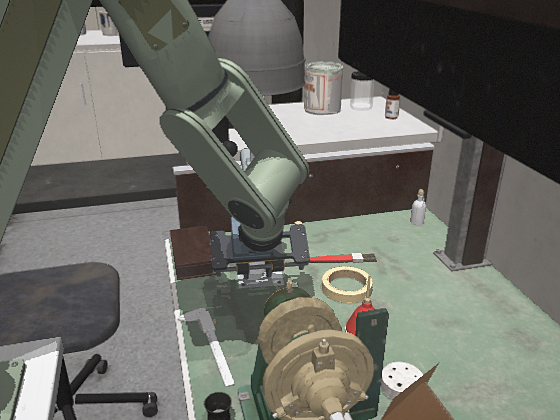

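Run:
```python
import pickle
from h import *
S,T=pickle.load(open("c0.pkl","rb"))
t=lambda x,y:((x+.5)/5+150-.5,(y+.5)/5+180-.5)
s=lambda x,y:((x+.5)/2.8+165-.5,(y+.5)/2.8+110-.5)
X,e=tri(T,t(427,489),S,s(145,430));print(X,e,L(X))
X,e=tri(T,t(114,507),S,s(125,328));print(X,e,L(X))
o=r.get_obs();p=np.array(o["eef_pos"]);R=Rn.from_quat(o["ee_rot"]).as_matrix()
for sy in(-1,1):print("body corner",L(p+R@[-.089,sy*.038,-.057]))
```

```text
[0.43670666 0.27470543 0.02848482] 0.0039781860422891365 [-0.0442207   0.08586929  0.02848482]
[0.44112758 0.42410048 0.03209386] 0.008392108371073832 [0.10472535 0.09825881 0.03209386]
body corner [-0.07342694  0.09466646  0.09982974]
body corner [-0.13567381  0.09449602  0.05622586]
```

Emit:
servo_tool([
  {"wx": 0,"wy": 0,"wz": 0,"x": 0.02,"y": -0.08,"z": 0.06,"claw": 40},
  {"wx": 0,"wy": 0,"wz": 0,"x": 0.04,"y": -0.16,"z": 0.115,"claw": 40},
  {"wx": 0,"wy": 0,"wz": 0,"x": 0.055,"y": -0.23,"z": 0.164,"claw": 40},
  {"wx": 0,"wy": 0,"wz": 0,"x": 0.065,"y": -0.28,"z": 0.2,"claw": 40},
  {"wx": 0,"wy": 0,"wz": 0,"x": 0.075,"y": -0.32,"z": 0.228,"claw": 40},
  {"wx": 0,"wy": 0,"wz": 0,"x": 0.075,"y": -0.32,"z": 0.228,"claw": 40},
])

```text
time: 6.65
eef_pos: [0.5203, 0.2606, 0.031]
ee_rot: [0.952, -0.053, 0.017, -0.3]
ft_force: [0.3, -1.7, 1.1]
width: 0.0363
```

Run:
```python
from h import *
st()
c=r.camera("wrist");cv2.imwrite("pics/w6.png",c["image"])
for cx,cy in((0,0),(.003,0)): rel(*pushpose(cx,cy,35))
```

```text
t 6.65 p [0.5203 0.2606 0.031 ] press [-0.0488  0.0012  0.031 ] tip [-0.0362  0.0012  0.0129] lean 35.0 F [ 0.3 -1.7  1.1] w 0.0363 j [ 0.14  0.53  2.03  1.04  0.7  -0.61]
shift [ 0.02  -0.082  0.053] turn [0.002 0.006 0.009]
shift [ 0.02  -0.123  0.081] turn [0.002 0.006 0.009]
```

View pics/w6.png

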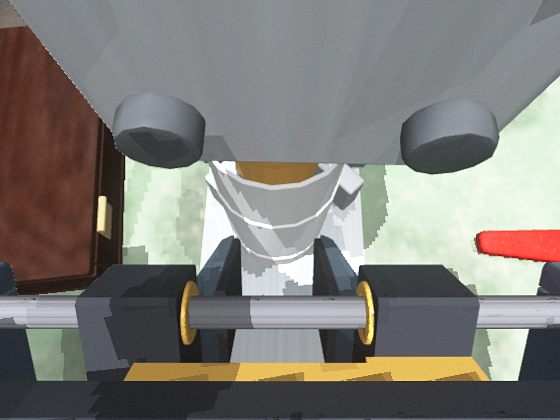

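Run:
```python
from h import *
c=r.camera("wrist")
print(c["cx"],c["cy"],c["vfov"])
for X in((-.055,0,.165),(-.055,.026,.150),(-.055,-.026,.150),(0,0,0),(-.05,.045,0),(-.05,-.045,0),(-.02,.045,0),(-.02,-.045,0),(.0014,.034,.026),(.0014,-.034,.026),(0,.025,.105),(0,-.025,.105)): print(X,proj(c,W(*X)).round(1))
im=c["image"][110:300,180:400];cv2.imwrite("pics/w6c.png",cv2.resize(im,None,fx=3.5,fy=3,interpolation=cv2.INTER_CUBIC))
```

```text
276.79259060527 213.87685897862505 60.366826500802844
(-0.055, 0, 0.165) [287.  163.8]
(-0.055, 0.026, 0.15) [ 94.7 214. ]
(-0.055, -0.026, 0.15) [473.1 214.5]
(0, 0, 0) [278.4 210. ]
(-0.05, 0.045, 0) [194.1 297.9]
(-0.05, -0.045, 0) [362.6 298.1]
(-0.02, 0.045, 0) [198.2 243.4]
(-0.02, -0.045, 0) [358.5 243.6]
(0.0014, 0.034, 0.026) [212.3 190.1]
(0.0014, -0.034, 0.026) [344.9 190.2]
(0, 0.025, 0.105) [198.2  92.7]
(0, -0.025, 0.105) [361.9  93. ]
```

View pics/w6c.png

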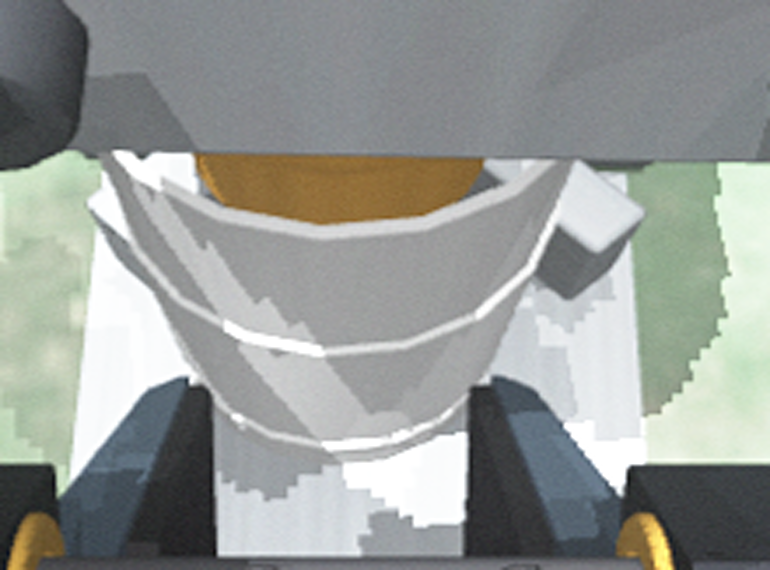

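Emit:
servo_tool([
  {"wx": 0,"wy": 0,"wz": 0,"x": 0.03,"y": -0.035,"z": 0.024,"claw": 40},
  {"wx": 0,"wy": 0,"wz": 0,"x": 0.06,"y": -0.07,"z": 0.047,"claw": 40},
  {"wx": 0,"wy": 0,"wz": 0,"x": 0.065,"y": -0.09,"z": 0.061,"claw": 40},
  {"wx": 0,"wy": 0,"wz": 0,"x": 0.065,"y": -0.09,"z": 0.061,"claw": 40},
])

```text
time: 7.25
eef_pos: [0.5246, 0.2661, 0.0308]
ee_rot: [0.952, -0.053, 0.017, -0.3]
ft_force: [-2.6, -6.4, 3.3]
width: 0.0364
```

Run:
```python
from h import *
st()
c=r.camera("wrist")
im=c["image"][110:300,180:400];cv2.imwrite("pics/w7c.png",cv2.resize(im,None,fx=3.5,fy=3,interpolation=cv2.INTER_CUBIC))
```

```text
t 7.25 p [0.5246 0.2661 0.0308] press [-0.0429 -0.0024  0.0308] tip [-0.0303 -0.0024  0.0127] lean 34.9 F [-2.6 -6.4  3.3] w 0.0364 j [ 0.15  0.54  2.02  1.03  0.7  -0.59]
```

View pics/w7c.png

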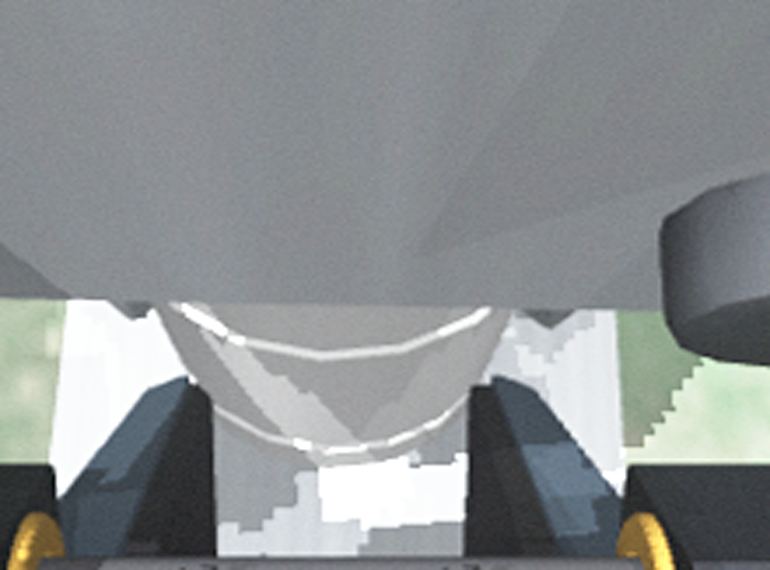

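Emit:
servo_tool([
  {"wx": 0,"wy": 0,"wz": 0,"x": 0.015,"y": -0.02,"z": 0.014,"claw": 40},
  {"wx": 0,"wy": 0,"wz": 0,"x": 0.02,"y": -0.04,"z": 0.028,"claw": 40},
  {"wx": 0,"wy": 0,"wz": 0,"x": 0.02,"y": -0.04,"z": 0.028,"claw": 40},
])

```text
time: 7.68
eef_pos: [0.5254, 0.2674, 0.0303]
ee_rot: [0.953, -0.052, 0.016, -0.298]
ft_force: [-5.7, -14.4, 6.9]
width: 0.0369
```

Run:
```python
from h import *
st()
```

```text
t 7.67 p [0.5254 0.2674 0.0303] press [-0.0415 -0.003   0.0303] tip [-0.0289 -0.003   0.0122] lean 34.8 F [ -5.7 -14.4   6.9] w 0.0369 j [ 0.15  0.54  2.02  1.03  0.7  -0.59]
```

Emit:
servo_tool([
  {"wx": 0,"wy": 0,"wz": 0,"x": -0.01,"y": 0,"z": 0,"claw": 40},
  {"wx": 0,"wy": 0,"wz": 0,"x": -0.01,"y": -0.01,"z": 0.007,"claw": 40},
  {"wx": 0,"wy": 0,"wz": 0,"x": -0.01,"y": -0.01,"z": 0.007,"claw": 40},
])

```text
time: 8.05
eef_pos: [0.5252, 0.2677, 0.0302]
ee_rot: [0.953, -0.052, 0.017, -0.298]
ft_force: [-5.7, -16.2, 6.3]
width: 0.0369
```

Run:
```python
from h import *
st();o=r.get_obs();f=np.array(o["ft_force"]);print(f@ux,f@uy)
c=r.camera("wrist")
im=c["image"][110:300,180:400];cv2.imwrite("pics/w8c.png",cv2.resize(im,None,fx=3.5,fy=3,interpolation=cv2.INTER_CUBIC))
```

```text
t 8.05 p [0.5252 0.2677 0.0302] press [-0.0412 -0.0029  0.0302] tip [-0.0287 -0.0029  0.0121] lean 34.7 F [ -5.7 -16.2   6.3] w 0.0369 j [ 0.15  0.54  2.02  1.03  0.7  -0.59]
-16.762678992424664 3.8041368617125686
```

View pics/w8c.png

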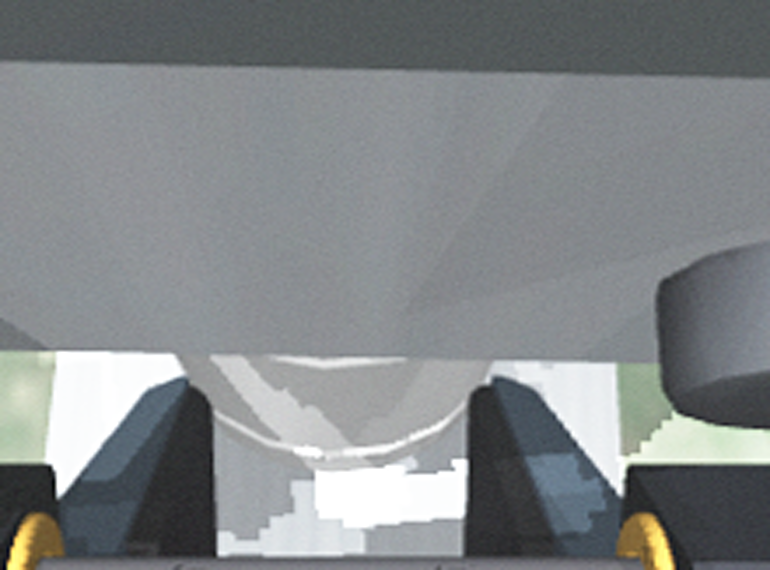

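Emit:
servo_tool([
  {"wx": 0,"wy": 0,"wz": 0,"x": -0.025,"y": 0,"z": 0,"claw": 40},
  {"wx": 0,"wy": 0,"wz": 0,"x": -0.025,"y": 0,"z": 0,"claw": 40},
])

```text
time: 8.35
eef_pos: [0.525, 0.2677, 0.0303]
ee_rot: [0.953, -0.053, 0.018, -0.298]
ft_force: [-2.2, -15.8, 6.2]
width: 0.0368
```

Run:
```python
from h import *
st();o=r.get_obs();f=np.array(o["ft_force"]);print(f@ux,f@uy)
```

```text
t 8.35 p [0.525  0.2677 0.0303] press [-0.0413 -0.0027  0.0303] tip [-0.0288 -0.0027  0.0123] lean 34.7 F [ -2.2 -15.8   6.2] w 0.0368 j [ 0.15  0.54  2.02  1.03  0.69 -0.59]
-15.930313450774843 0.4322380351888923
```

Emit:
servo_tool([
  {"wx": 0,"wy": 0,"wz": 0,"x": 0,"y": 0.1,"z": -0.07,"claw": 40},
  {"wx": 0,"wy": 0,"wz": 0,"x": 0,"y": 0.35,"z": -0.245,"claw": 40},
  {"wx": 0,"wy": 0,"wz": 0,"x": 0,"y": 0.8,"z": -0.56,"claw": 40},
  {"wx": 0,"wy": 0,"wz": 0,"x": 0,"y": 1.3,"z": -0.91,"claw": 40},
  {"wx": 0,"wy": 0,"wz": 0,"x": 0,"y": 1.6,"z": -1.12,"claw": 40},
  {"wx": 0,"wy": 0,"wz": 0,"x": 0,"y": 1.6,"z": -1.12,"claw": 40},
])

```text
time: 9.1
eef_pos: [0.5118, 0.152, 0.031]
ee_rot: [0.952, -0.054, 0.017, -0.3]
ft_force: [-0.6, 0.8, 0.3]
width: 0.0367
```

Run:
```python
from h import *
st()
c=r.camera("wrist");cv2.imwrite("pics/w9.png",c["image"])
for X in((0,0,0),(-.0,.025,.105),(0,-.025,.105),(-.025,0,0),(-.025,0,.105)): print(X,proj(c,W(*X)).round(1))
```

```text
t 9.1 p [0.5118 0.152  0.031 ] press [-0.1577 -0.0026  0.031 ] tip [-0.1451 -0.0026  0.013 ] lean 35.0 F [-0.6  0.8  0.3] w 0.0367 j [-0.08  0.52  2.07  0.94  0.79 -0.73]
(0, 0, 0) [272.1  59.6]
(-0.0, 0.025, 0.105) [ 207.8 -128.8]
(0, -0.025, 0.105) [ 330.5 -128.8]
(-0.025, 0, 0) [272.   90.1]
(-0.025, 0, 0.105) [268.8 -88.4]
```

View pics/w9.png

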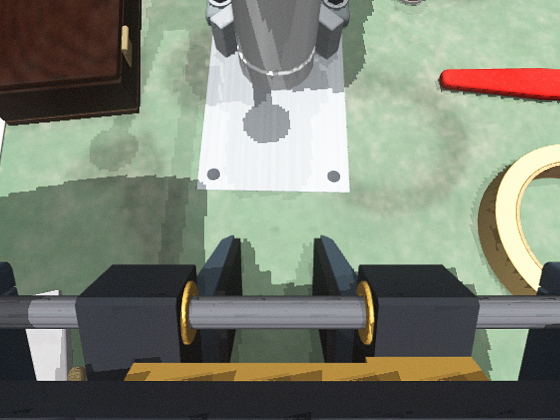

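Emit:
servo_tool([
  {"wx": 0,"wy": 0,"wz": 0,"x": 0,"y": -0.3,"z": -0.43,"claw": 40},
  {"wx": 0,"wy": 0,"wz": 0,"x": 0,"y": -0.8,"z": -1.14,"claw": 40},
  {"wx": 0,"wy": 0,"wz": 0,"x": 0,"y": -1.3,"z": -1.86,"claw": 50},
  {"wx": 0,"wy": 0,"wz": 0,"x": 0,"y": -1.8,"z": -2.57,"claw": 60},
  {"wx": 0,"wy": 0,"wz": 0,"x": 0,"y": -2.4,"z": -3.43,"claw": 66},
  {"wx": 0,"wy": 0,"wz": 0,"x": 0,"y": -2.9,"z": -4.14,"claw": 66},
  {"wx": 0,"wy": 0,"wz": 0,"x": 0,"y": -3.4,"z": -4.86,"claw": 66},
  {"wx": 0,"wy": 0,"wz": 0,"x": 0,"y": -3.4,"z": -4.86,"claw": 66},
])

```text
time: 10.15
eef_pos: [0.5122, 0.1549, 0.3917]
ee_rot: [0.952, -0.051, 0.021, -0.3]
ft_force: [-0.1, -0.8, -0.8]
width: 0.0603
```

```bash
sed -i 's/O=np.array(\[.527,.309,0\])/O=np.array([.530,.3104,0])/' h.py
python3 - <<'E'
from h import *
import pickle
S,T=pickle.load(open("c0.pkl","rb"))
print("lamp",tri(T,(50,195),S,(255,45)))
st()
c=r.camera("wrist");cv2.imwrite("pics/w10.png",c["image"])
B=np.array([.466,.2157,.2928]); print(proj(c,B))
rel(B+[0,0,.095],Rt(0))
E
```

```text
lamp (array([0.57692704, 0.5533309 , 0.39969699]), np.float64(0.021118149594760053))
t 10.15 p [0.5122 0.1549 0.3917] press [-1.565e-01  2.000e-04  3.917e-01] tip [-1.439e-01  1.000e-04  3.736e-01] lean 35.1 F [-0.1 -0.8 -0.8] w 0.0603 j [-0.07  0.14  1.56  0.62  1.44 -0.05]
[206.03083001 232.30601456]
shift [-0.862 -0.756  0.542] turn [-4.372 -0.021  0.032]
```

View pics/w10.png

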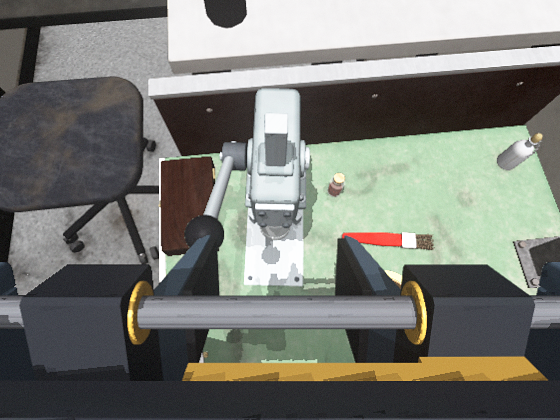

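Emit:
servo_tool([
  {"wx": -1.2,"wy": 0,"wz": 0,"x": -0.3,"y": -0.2,"z": 0.0,"claw": 66},
  {"wx": -2.4,"wy": 0,"wz": 0,"x": -0.6,"y": -0.45,"z": 0.2,"claw": 66},
  {"wx": -3.5,"wy": 0,"wz": 0,"x": -0.86,"y": -0.65,"z": 0.4,"claw": 66},
  {"wx": -4.37,"wy": 0,"wz": 0,"x": -0.86,"y": -0.76,"z": 0.54,"claw": 66},
  {"wx": -4.37,"wy": 0,"wz": 0,"x": -0.86,"y": -0.76,"z": 0.54,"claw": 66},
  {"wx": -4.37,"wy": 0,"wz": 0,"x": -0.86,"y": -0.76,"z": 0.54,"claw": 66},
])

```text
time: 10.95
eef_pos: [0.4657, 0.2148, 0.3851]
ee_rot: [0.998, -0.055, -0.001, 0.0]
ft_force: [0.0, -0.4, 0.3]
width: 0.0603
```

Run:
```python
from h import *
st()
c=r.camera("wrist");cv2.imwrite("pics/w11.png",c["image"])
B=np.array([.466,.2157,.2928]); print(proj(c,B))
m=(c["image"].max(2)<45).astype(np.uint8)
rel(B+[0,0,.003],Rt(0))
```

```text
t 10.95 p [0.4657 0.2148 0.3851] press [-0.1022  0.0531  0.3851] tip [-0.1022  0.0532  0.3631] lean -0.0 F [ 0.  -0.4  0.3] w 0.0603 j [0.41 0.16 1.41 0.   1.57 0.52]
[276.82105053 224.88184421]
shift [ 1.000e-03 -2.400e-02  1.498e+00] turn [0.002 0.011 0.006]
```

View pics/w11.png

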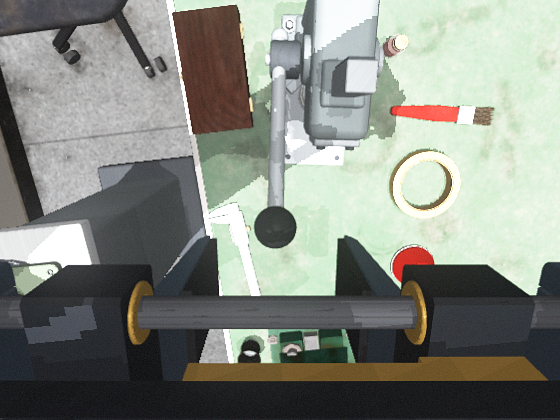

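Emit:
servo_tool([
  {"wx": 0,"wy": 0,"wz": 0,"x": 0,"y": -0.01,"z": 0.5,"claw": 66},
  {"wx": 0,"wy": 0,"wz": 0,"x": 0,"y": -0.01,"z": 1.0,"claw": 66},
  {"wx": 0,"wy": 0,"wz": 0,"x": 0,"y": -0.01,"z": 1.4,"claw": 66},
  {"wx": 0,"wy": 0,"wz": 0,"x": 0,"y": -0.01,"z": 1.49,"claw": 66},
  {"wx": 0,"wy": 0,"wz": 0,"x": 0,"y": -0.01,"z": 1.49,"claw": 10},
  {"wx": 0,"wy": 0,"wz": 0,"x": 0,"y": -0.01,"z": 1.49,"claw": 10},
  {"wx": 0,"wy": 0,"wz": 0,"x": 0,"y": -0.01,"z": 1.49,"claw": 10},
  {"wx": 0,"wy": 0,"wz": 0,"x": 0,"y": -0.01,"z": 1.49,"claw": 10},
], squeeze=30)

```text
time: 12.0
eef_pos: [0.4644, 0.2157, 0.2976]
ee_rot: [0.998, -0.055, -0.002, -0.0]
ft_force: [-5.6, -0.2, 2.7]
width: 0.0286
```

Run:
```python
from h import *
st()
c=r.camera("wrist");cv2.imwrite("pics/w12.png",c["image"])
# arc
P=np.array([.022,.052,.190])
o=r.get_obs();p0=L(o["eef_pos"])
for q in np.arange(0,1.31,.1):
    b=np.radians(40)-q; d=np.array([-.16*np.cos(b)+.16*np.cos(np.radians(40)),0,.16*np.sin(b)-.16*np.sin(np.radians(40))])
    print(round(q,2),"x",0,"y",round(-d[0]/.06,3),"z",round(-d[2]/.06,3))
```

```text
t 12.0 p [0.4644 0.2157 0.2976] press [-0.1014  0.0545  0.2976] tip [-0.1014  0.0546  0.2756] lean -0.0 F [-5.6 -0.2  2.7] w 0.0286 j [0.41 0.19 1.59 0.   1.37 0.52]
0.0 x 0 y -0.0 z -0.0
0.1 x 0 y 0.161 z 0.213
0.2 x 0 y 0.3 z 0.44
0.3 x 0 y 0.415 z 0.68
0.4 x 0 y 0.506 z 0.931
0.5 x 0 y 0.572 z 1.189
0.6 x 0 y 0.611 z 1.453
0.7 x 0 y 0.624 z 1.719
0.8 x 0 y 0.61 z 1.985
0.9 x 0 y 0.57 z 2.249
1.0 x 0 y 0.503 z 2.507
1.1 x 0 y 0.411 z 2.757
1.2 x 0 y 0.295 z 2.997
1.3 x 0 y 0.155 z 3.224
```

View pics/w12.png

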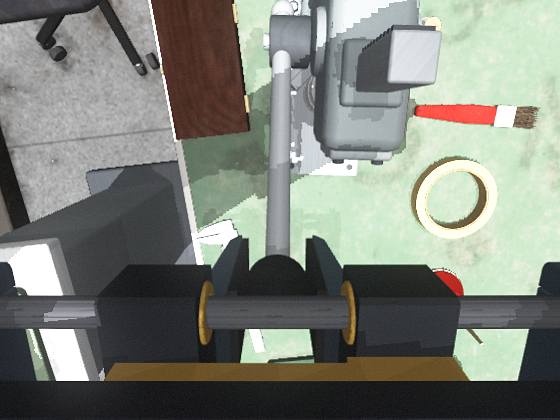

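Emit:
servo_tool([
  {"wx": 0,"wy": 0,"wz": 0,"x": 0,"y": 0,"z": 0,"claw": 50},
  {"wx": 0,"wy": 0,"wz": 0,"x": -0.02,"y": 0,"z": 0.06,"claw": 50},
  {"wx": 0,"wy": 0,"wz": 0,"x": -0.02,"y": 0,"z": 0.06,"claw": 50},
  {"wx": 0,"wy": 0,"wz": 0,"x": -0.02,"y": 0,"z": 0.06,"claw": 10},
  {"wx": 0,"wy": 0,"wz": 0,"x": -0.02,"y": 0,"z": 0.06,"claw": 10},
  {"wx": 0,"wy": 0,"wz": 0,"x": -0.02,"y": 0,"z": 0.06,"claw": 10},
  {"wx": 0,"wy": 0,"wz": 0,"x": -0.02,"y": 0,"z": 0.06,"claw": 10},
], squeeze=30)

```text
time: 12.92
eef_pos: [0.4644, 0.2158, 0.2933]
ee_rot: [0.998, -0.055, -0.001, 0.0]
ft_force: [-3.5, 1.9, 0.9]
width: 0.028
```

Run:
```python
from h import *
st()
```

```text
t 12.93 p [0.4644 0.2158 0.2933] press [-0.1013  0.0546  0.2933] tip [-0.1013  0.0546  0.2713] lean -0.0 F [-3.5  1.9  0.9] w 0.028 j [0.41 0.19 1.6  0.   1.35 0.52]
```

Emit:
servo_tool([
  {"wx": 0,"wy": 0,"wz": 0,"x": 0,"y": 0.08,"z": 0.105,"claw": 10},
  {"wx": 0,"wy": 0,"wz": 0,"x": 0,"y": 0.16,"z": 0.213,"claw": 10},
  {"wx": 0,"wy": 0,"wz": 0,"x": 0,"y": 0.23,"z": 0.325,"claw": 10},
  {"wx": 0,"wy": 0,"wz": 0,"x": 0,"y": 0.3,"z": 0.44,"claw": 10},
  {"wx": 0,"wy": 0,"wz": 0,"x": 0,"y": 0.36,"z": 0.56,"claw": 10},
  {"wx": 0,"wy": 0,"wz": 0,"x": 0,"y": 0.415,"z": 0.68,"claw": 10},
  {"wx": 0,"wy": 0,"wz": 0,"x": 0,"y": 0.506,"z": 0.93,"claw": 10},
  {"wx": 0,"wy": 0,"wz": 0,"x": 0,"y": 0.572,"z": 1.19,"claw": 10},
  {"wx": 0,"wy": 0,"wz": 0,"x": 0,"y": 0.572,"z": 1.19,"claw": 10},
])

```text
time: 14.05
eef_pos: [0.4598, 0.1813, 0.2212]
ee_rot: [0.998, -0.056, -0.002, 0.0]
ft_force: [-7.2, 0.4, 3.2]
width: 0.0284
```

```bash
cat >> h.py <<'E'
def lev():
    o=r.get_obs();p=L(o["eef_pos"]);d=p-np.array([-.1013,.0546,.2933])
    bx=-.1006+d[0];bz=.2928+d[2]; q=np.radians(40)-np.arctan2(bz-.19,-(bx-.022)); print("q",round(q,3),"rad",round(np.hypot(bx-.022,bz-.19),4))
    qs=np.arange(0.4,1.3,.1); return q
def arc(q0,qs):
    for q in qs:
        f=lambda q:np.array([-np.cos(np.radians(40)-q),np.sin(np.radians(40)-q)])*.16
        d=f(q)-f(q0); print(round(q,2),"y",round(-d[0]/.06,3),"z",round(-d[1]/.06,3))
E
python3 - <<'E'
from h import *
st();q=lev();arc(q,np.arange(.6,1.35,.05))
E
```

```text
t 14.05 p [0.4598 0.1813 0.2212] press [-0.1361  0.0552  0.2212] tip [-0.1362  0.0553  0.1992] lean -0.1 F [-7.2  0.4  3.2] w 0.0284 j [0.35 0.21 1.76 0.   1.18 0.46]
q 0.505 rad 0.1604
0.6 y 0.037 z 0.25
0.65 y 0.046 z 0.383
0.7 y 0.049 z 0.516
0.75 y 0.046 z 0.649
0.8 y 0.036 z 0.782
0.85 y 0.019 z 0.914
0.9 y -0.005 z 1.046
0.95 y -0.035 z 1.176
1.0 y -0.071 z 1.304
1.05 y -0.114 z 1.43
1.1 y -0.163 z 1.554
1.15 y -0.218 z 1.675
1.2 y -0.279 z 1.794
1.25 y -0.346 z 1.909
1.3 y -0.419 z 2.021
1.35 y -0.497 z 2.129
```

Emit:
servo_tool([
  {"wx": 0,"wy": 0,"wz": 0,"x": -0.02,"y": 0.025,"z": 0.125,"claw": 10},
  {"wx": 0,"wy": 0,"wz": 0,"x": -0.04,"y": 0.037,"z": 0.25,"claw": 10},
  {"wx": 0,"wy": 0,"wz": 0,"x": -0.04,"y": 0.046,"z": 0.383,"claw": 10},
  {"wx": 0,"wy": 0,"wz": 0,"x": -0.04,"y": 0.049,"z": 0.516,"claw": 10},
  {"wx": 0,"wy": 0,"wz": 0,"x": -0.04,"y": 0.046,"z": 0.65,"claw": 10},
  {"wx": 0,"wy": 0,"wz": 0,"x": -0.04,"y": 0.036,"z": 0.78,"claw": 10},
  {"wx": 0,"wy": 0,"wz": 0,"x": -0.04,"y": 0.02,"z": 0.915,"claw": 10},
  {"wx": 0,"wy": 0,"wz": 0,"x": -0.04,"y": -0.005,"z": 1.045,"claw": 10},
  {"wx": 0,"wy": 0,"wz": 0,"x": -0.04,"y": -0.005,"z": 1.045,"claw": 10},
])

```text
time: 15.18
eef_pos: [0.4596, 0.1818, 0.1588]
ee_rot: [0.998, -0.055, 0.001, 0.001]
ft_force: [0.5, -5.3, 3.0]
width: 0.0284
```

Run:
```python
from h import *
st();q=lev();arc(q,np.arange(.9,1.4,.05))
c=r.camera("wrist");cv2.imwrite("pics/w13.png",c["image"])
```

```text
t 15.18 p [0.4596 0.1818 0.1588] press [-0.1357  0.0555  0.1588] tip [-0.1357  0.0555  0.1368] lean -0.1 F [ 0.5 -5.3  3. ] w 0.0284 j [ 0.35  0.26  1.86 -0.    1.02  0.47]
q 0.898 rad 0.1601
0.9 y -0.001 z 0.006
0.95 y -0.031 z 0.136
1.0 y -0.068 z 0.264
1.05 y -0.11 z 0.391
1.1 y -0.16 z 0.515
1.15 y -0.215 z 0.636
1.2 y -0.276 z 0.754
1.25 y -0.343 z 0.87
1.3 y -0.416 z 0.981
1.35 y -0.494 z 1.089
```

View pics/w13.png

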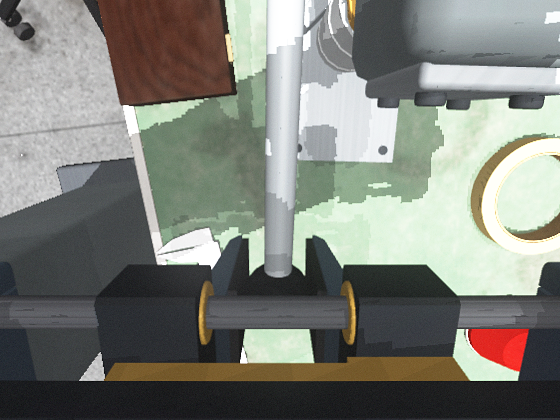

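Emit:
servo_tool([
  {"wx": 0,"wy": 0,"wz": 0,"x": 0,"y": -0.03,"z": 0.136,"claw": 10},
  {"wx": 0,"wy": 0,"wz": 0,"x": 0,"y": -0.068,"z": 0.264,"claw": 10},
  {"wx": 0,"wy": 0,"wz": 0,"x": 0,"y": -0.11,"z": 0.39,"claw": 10},
  {"wx": 0,"wy": 0,"wz": 0,"x": 0,"y": -0.16,"z": 0.515,"claw": 10},
  {"wx": 0,"wy": 0,"wz": 0,"x": 0,"y": -0.19,"z": 0.575,"claw": 10},
  {"wx": 0,"wy": 0,"wz": 0,"x": 0,"y": -0.215,"z": 0.636,"claw": 10},
  {"wx": 0,"wy": 0,"wz": 0,"x": 0,"y": -0.245,"z": 0.695,"claw": 10},
  {"wx": 0,"wy": 0,"wz": 0,"x": 0,"y": -0.245,"z": 0.695,"claw": 10},
])

```text
time: 16.23
eef_pos: [0.4615, 0.1963, 0.1172]
ee_rot: [0.998, -0.055, 0.001, 0.001]
ft_force: [1.2, -6.6, 3.8]
width: 0.0282
```

Run:
```python
from h import *
st();q=lev();arc(q,np.arange(1.15,1.4,.025))
```

```text
t 16.23 p [0.4615 0.1963 0.1172] press [-0.1211  0.0552  0.1172] tip [-0.1211  0.0552  0.0952] lean -0.1 F [ 1.2 -6.6  3.8] w 0.0282 j [ 0.38  0.32  1.9  -0.    0.92  0.49]
q 1.173 rad 0.1601
1.15 y 0.028 z -0.055
1.17 y -0.002 z 0.004
1.2 y -0.033 z 0.063
1.22 y -0.066 z 0.121
1.25 y -0.101 z 0.178
1.27 y -0.136 z 0.235
1.3 y -0.173 z 0.29
1.32 y -0.212 z 0.344
1.35 y -0.251 z 0.398
1.37 y -0.293 z 0.45
```

Continue until the hard stop shows in the force.

Emit:
servo_tool([
  {"wx": 0,"wy": 0,"wz": 0,"x": 0,"y": -0.017,"z": 0.033,"claw": 10},
  {"wx": 0,"wy": 0,"wz": 0,"x": 0,"y": -0.033,"z": 0.063,"claw": 10},
  {"wx": 0,"wy": 0,"wz": 0,"x": 0,"y": -0.033,"z": 0.063,"claw": 10},
])

```text
time: 16.6
eef_pos: [0.4617, 0.1979, 0.114]
ee_rot: [0.998, -0.055, 0.001, 0.001]
ft_force: [0.5, -7.7, 6.7]
width: 0.0284
```

Run:
```python
from h import *
st();q=lev();arc(q,np.arange(1.15,1.4,.025))
```

```text
t 16.6 p [0.4617 0.1979 0.114 ] press [-0.1194  0.0552  0.114 ] tip [-0.1195  0.0551  0.092 ] lean -0.1 F [ 0.5 -7.7  6.7] w 0.0284 j [ 0.38  0.32  1.91 -0.    0.91  0.5 ]
q 1.196 rad 0.1602
1.15 y 0.056 z -0.11
1.17 y 0.027 z -0.05
1.2 y -0.005 z 0.009
1.22 y -0.038 z 0.067
1.25 y -0.072 z 0.124
1.27 y -0.107 z 0.18
1.3 y -0.145 z 0.236
1.32 y -0.183 z 0.29
1.35 y -0.223 z 0.344
1.37 y -0.264 z 0.396
```

Emit:
servo_tool([
  {"wx": 0,"wy": 0,"wz": 0,"x": 0,"y": -0.02,"z": 0.037,"claw": 10},
  {"wx": 0,"wy": 0,"wz": 0,"x": 0,"y": -0.038,"z": 0.067,"claw": 10},
  {"wx": 0,"wy": 0,"wz": 0,"x": 0,"y": -0.038,"z": 0.067,"claw": 10},
])

```text
time: 16.98
eef_pos: [0.462, 0.1998, 0.1106]
ee_rot: [0.998, -0.055, 0.001, 0.001]
ft_force: [-0.2, -10.2, 11.7]
width: 0.0284
```

Run:
```python
from h import *
st();q=lev()
c=r.camera("wrist");cv2.imwrite("pics/w14.png",c["image"])
```

```text
t 16.98 p [0.462  0.1998 0.1106] press [-0.1176  0.0551  0.1106] tip [-0.1176  0.0551  0.0886] lean -0.1 F [ -0.2 -10.2  11.7] w 0.0284 j [ 0.39  0.33  1.91 -0.    0.91  0.5 ]
q 1.22 rad 0.1602
```

View pics/w14.png

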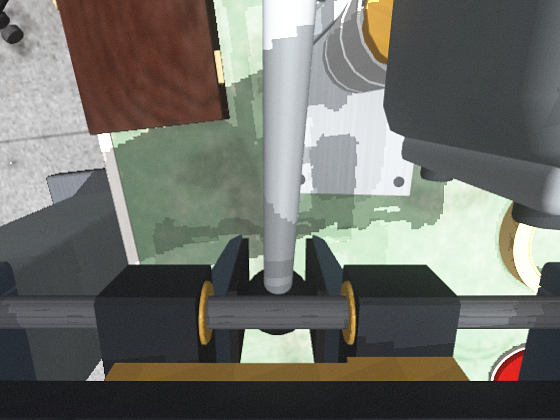

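Run:
```python
from h import *
arc(1.21,np.arange(1.2,-.01,-.1))
```

```text
1.2 y 0.013 z -0.023
1.1 y 0.129 z -0.263
1.0 y 0.221 z -0.513
0.9 y 0.288 z -0.771
0.8 y 0.328 z -1.035
0.7 y 0.342 z -1.301
0.6 y 0.329 z -1.567
0.5 y 0.29 z -1.831
0.4 y 0.224 z -2.089
0.3 y 0.133 z -2.34
0.2 y 0.018 z -2.58
0.1 y -0.121 z -2.808
-0.0 y -0.282 z -3.02
```

Emit:
servo_tool([
  {"wx": 0,"wy": 0,"wz": 0,"x": 0,"y": 0.07,"z": -0.13,"claw": 10},
  {"wx": 0,"wy": 0,"wz": 0,"x": 0,"y": 0.129,"z": -0.263,"claw": 10},
  {"wx": 0,"wy": 0,"wz": 0,"x": 0,"y": 0.221,"z": -0.513,"claw": 10},
  {"wx": 0,"wy": 0,"wz": 0,"x": 0,"y": 0.288,"z": -0.771,"claw": 10},
  {"wx": 0,"wy": 0,"wz": 0,"x": 0,"y": 0.328,"z": -1.035,"claw": 10},
  {"wx": 0,"wy": 0,"wz": 0,"x": 0,"y": 0.342,"z": -1.3,"claw": 10},
  {"wx": 0,"wy": 0,"wz": 0,"x": 0,"y": 0.329,"z": -1.567,"claw": 10},
  {"wx": 0,"wy": 0,"wz": 0,"x": 0,"y": 0.29,"z": -1.83,"claw": 10},
  {"wx": 0,"wy": 0,"wz": 0,"x": 0,"y": 0.224,"z": -2.09,"claw": 10},
  {"wx": 0,"wy": 0,"wz": 0,"x": 0,"y": 0.224,"z": -2.09,"claw": 10},
])

```text
time: 18.27
eef_pos: [0.4606, 0.1896, 0.2369]
ee_rot: [0.998, -0.055, 0.002, -0.002]
ft_force: [4.3, 3.7, 0.7]
width: 0.0281
```

Run:
```python
from h import *
st();q=lev();arc(q,np.arange(.4,-.01,-.05))
```

```text
t 18.27 p [0.4606 0.1896 0.2369] press [-0.1278  0.0554  0.2369] tip [-0.1277  0.0553  0.2149] lean 0.3 F [4.3 3.7 0.7] w 0.0281 j [0.37 0.2  1.74 0.   1.21 0.48]
q 0.396 rad 0.1562
0.4 y 0.003 z 0.009
0.35 y -0.04 z -0.117
0.3 y -0.088 z -0.242
0.25 y -0.143 z -0.363
0.2 y -0.204 z -0.482
0.15 y -0.27 z -0.597
0.1 y -0.343 z -0.709
0.05 y -0.42 z -0.818
0.0 y -0.503 z -0.922
```

Emit:
servo_tool([
  {"wx": 0,"wy": 0,"wz": 0,"x": 0,"y": -0.04,"z": -0.117,"claw": 10},
  {"wx": 0,"wy": 0,"wz": 0,"x": 0,"y": -0.088,"z": -0.242,"claw": 10},
  {"wx": 0,"wy": 0,"wz": 0,"x": 0,"y": -0.143,"z": -0.363,"claw": 10},
  {"wx": 0,"wy": 0,"wz": 0,"x": 0,"y": -0.204,"z": -0.482,"claw": 10},
  {"wx": 0,"wy": 0,"wz": 0,"x": 0,"y": -0.27,"z": -0.597,"claw": 10},
  {"wx": 0,"wy": 0,"wz": 0,"x": 0,"y": -0.343,"z": -0.709,"claw": 10},
  {"wx": 0,"wy": 0,"wz": 0,"x": 0,"y": -0.39,"z": -0.78,"claw": 10},
  {"wx": 0,"wy": 0,"wz": 0,"x": 0,"y": -0.39,"z": -0.78,"claw": 10},
])

```text
time: 19.27
eef_pos: [0.4636, 0.2123, 0.2818]
ee_rot: [0.998, -0.055, 0.002, -0.001]
ft_force: [5.3, 4.2, -1.0]
width: 0.0284
```

Run:
```python
from h import *
st();q=lev()
```

```text
t 19.27 p [0.4636 0.2123 0.2818] press [-0.1049  0.0549  0.2818] tip [-0.1049  0.0549  0.2598] lean 0.2 F [ 5.3  4.2 -1. ] w 0.0284 j [0.41 0.19 1.63 0.   1.32 0.52]
q 0.072 rad 0.1558
```

Release, let the spring finish, and rise clear.

Emit:
servo_tool([
  {"wx": 0,"wy": 0,"wz": 0,"x": 0,"y": 0,"z": 0,"claw": 20},
  {"wx": 0,"wy": 0,"wz": 0,"x": 0,"y": 0,"z": 0,"claw": 66},
  {"wx": 0,"wy": 0,"wz": 0,"x": 0,"y": 0,"z": 0,"claw": 66},
  {"wx": 0,"wy": 0,"wz": 0,"x": 0,"y": 0,"z": 0,"claw": 66},
  {"wx": 0,"wy": 0,"wz": 0,"x": 0,"y": 0,"z": -0.4,"claw": 66},
  {"wx": 0,"wy": 0,"wz": 0,"x": 0,"y": 0,"z": -1.0,"claw": 66},
  {"wx": 0,"wy": 0,"wz": 0,"x": 0,"y": 0,"z": -2.0,"claw": 66},
  {"wx": 0,"wy": 0,"wz": 0,"x": 0,"y": 0.8,"z": -2.2,"claw": 66},
  {"wx": 0,"wy": 0,"wz": 0,"x": 0,"y": 1.6,"z": -2.2,"claw": 66},
  {"wx": 0,"wy": 0,"wz": 0,"x": 0,"y": 2.5,"z": -2.2,"claw": 66},
])

```text
time: 20.52
eef_pos: [0.445, 0.0607, 0.414]
ee_rot: [0.998, -0.055, 0.0, 0.0]
ft_force: [1.3, 0.0, -0.4]
width: 0.0604
```

Run:
```python
from h import *
st()
c=r.camera("wrist");cv2.imwrite("pics/w15.png",c["image"])
c=r.camera("scene");cv2.imwrite("pics/s15.png",c["image"])
```

```text
t 20.52 p [0.445  0.0607 0.414 ] press [-0.2577  0.0564  0.414 ] tip [-0.2577  0.0564  0.392 ] lean -0.0 F [ 1.3  0.  -0.4] w 0.0604 j [ 0.11  0.05  1.47 -0.    1.62  0.22]
```

View pics/w15.png

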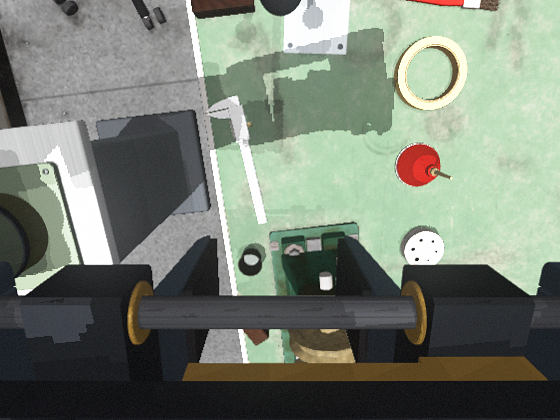

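View pics/s15.png

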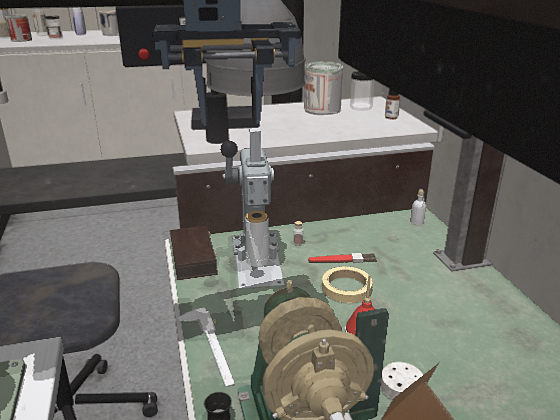

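Run:
```python
from h import *
c=r.camera("scene")
cv2.imwrite("pics/s15c.png",cv2.resize(c["image"][190:300,215:305],None,fx=6,fy=5.4,interpolation=cv2.INTER_CUBIC))
p=L(r.get_obs()["eef_pos"])
R=Rt(60)
rel(W(-.26,0,.22),R)
```

```text
shift [0.94  0.028 3.237] turn [ 7.499 -0.01  -0.017]
```

View pics/s15c.png

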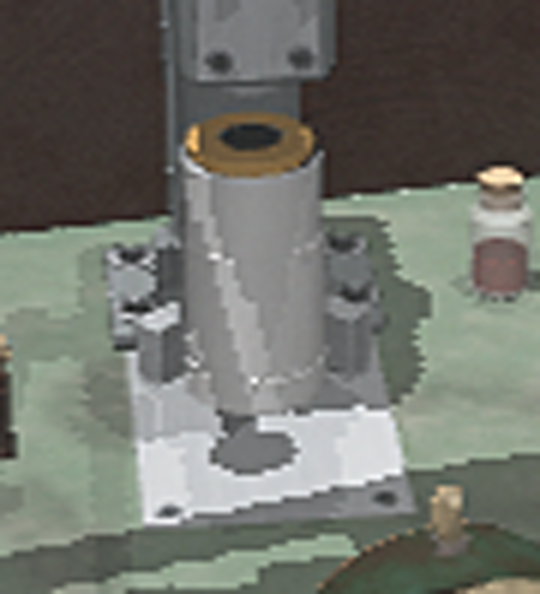

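Run:
```python
from h import *
rel(W(-.24,0.0,.26),Rt(50))
```

```text
shift [ 0.94  -0.305  2.571] turn [ 6.249 -0.009 -0.017]
```

Emit:
servo_tool([
  {"wx": 1,"wy": 0,"wz": 0,"x": 0.3,"y": 0,"z": 0.4,"claw": 66},
  {"wx": 2,"wy": 0,"wz": 0,"x": 0.6,"y": -0.1,"z": 0.9,"claw": 66},
  {"wx": 3,"wy": 0,"wz": 0,"x": 0.9,"y": -0.2,"z": 1.3,"claw": 66},
  {"wx": 4,"wy": 0,"wz": 0,"x": 0.94,"y": -0.3,"z": 1.8,"claw": 66},
  {"wx": 5,"wy": 0,"wz": 0,"x": 0.94,"y": -0.3,"z": 2.2,"claw": 66},
  {"wx": 6,"wy": 0,"wz": 0,"x": 0.94,"y": -0.3,"z": 2.5,"claw": 66},
  {"wx": 6.25,"wy": 0,"wz": 0,"x": 0.94,"y": -0.3,"z": 2.57,"claw": 66},
  {"wx": 6.25,"wy": 0,"wz": 0,"x": 0.94,"y": -0.3,"z": 2.57,"claw": 66},
])

```text
time: 21.68
eef_pos: [0.5039, 0.0739, 0.2598]
ee_rot: [0.905, -0.05, 0.023, -0.422]
ft_force: [-0.5, -0.3, 0.6]
width: 0.0601
```

Run:
```python
from h import *
st()
c=r.camera("wrist");cv2.imwrite("pics/w16.png",c["image"])
for z in(.105,.110,.113):print(z,proj(c,W(-.022,0,z)),proj(c,W(-.025,0,z)))
```

```text
t 21.68 p [0.5039 0.0739 0.2598] press [-0.2379 -0.0006  0.2598] tip [-0.2211 -0.0006  0.2456] lean 50.0 F [-0.5 -0.3  0.6] w 0.0601 j [-0.35  0.29  1.85  0.86  1.38 -0.59]
0.105 [276.29799041 163.63329085] [276.29121743 165.60022282]
0.11 [276.29242633 160.64185384] [276.28556135 162.61622139]
0.113 [276.28903395 158.81789817] [276.28211265 160.79667501]
```

View pics/w16.png

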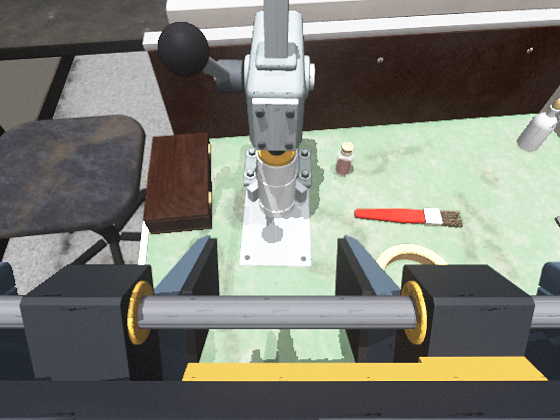

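Run:
```python
from h import *
rel(W(-.17,0.0,.185),Rt(55))
```

```text
shift [-0.013  0.239  1.676] turn [0.633 0.01  0.019]
```

Emit:
servo_tool([
  {"wx": 0.2,"wy": 0,"wz": 0,"x": 0,"y": 0.08,"z": 0.5,"claw": 66},
  {"wx": 0.4,"wy": 0,"wz": 0,"x": 0,"y": 0.16,"z": 1.0,"claw": 66},
  {"wx": 0.63,"wy": 0,"wz": 0,"x": 0,"y": 0.24,"z": 1.5,"claw": 66},
  {"wx": 0.63,"wy": 0,"wz": 0,"x": 0,"y": 0.24,"z": 1.67,"claw": 66},
  {"wx": 0.63,"wy": 0,"wz": 0,"x": 0,"y": 0.24,"z": 1.67,"claw": 66},
])

```text
time: 22.35
eef_pos: [0.5115, 0.1413, 0.1855]
ee_rot: [0.886, -0.048, 0.026, -0.461]
ft_force: [-0.2, -0.3, 0.0]
width: 0.0599
```

Run:
```python
from h import *
st()
c=r.camera("wrist")
cv2.imwrite("pics/w17.png",cv2.resize(c["image"][60:260,200:360],None,fx=4,fy=3,interpolation=cv2.INTER_CUBIC))
for z in(.105,.110,.113):
  u=proj(c,W(-.022,0,z));v=proj(c,W(-.025,0,z));print(z,(u-[200,60])*[4,3],(v-[200,60])*[4,3])
```

```text
t 22.35 p [0.5115 0.1413 0.1855] press [-0.1701 -0.0006  0.1855] tip [-0.152  -0.0005  0.1729] lean 55.0 F [-0.2 -0.3  0. ] w 0.0599 j [-0.25  0.4   1.99  1.04  1.23 -0.77]
0.105 [304.02131933 360.41528985] [303.95998335 367.71406939]
0.11 [304.05278943 348.31879063] [303.9908865  355.63390317]
0.113 [304.07204618 340.91799551] [304.00979869 348.24220974]
```

View pics/w17.png

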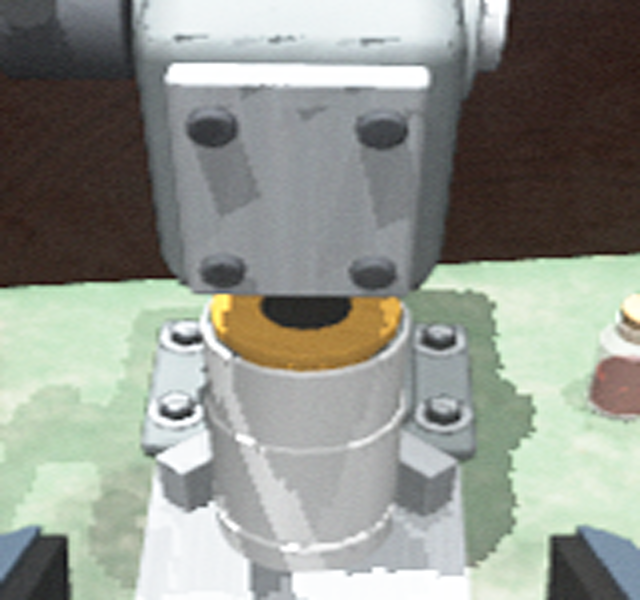

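Run:
```python
from h import *
c=r.camera("wrist")
for X in((-.025,0,0),(-.023,0,0),(-.0,.025,.105),(0,-.025,.105)):
  print(X,(proj(c,W(*X))-[200,60])*[4,3])
cv2.imwrite("pics/w18.png",cv2.resize(c["image"][150:262,225:330],None,fx=7,fy=5,interpolation=cv2.INTER_CUBIC))
t=r.camera("top");cv2.imwrite("pics/t18.png",t["image"])
```

```text
(-0.025, 0, 0) [301.34653876 566.74345448]
(-0.023, 0, 0) [301.38203542 562.2325608 ]
(-0.0, 0.025, 0.105) [194.25194398 308.73829268]
(0, -0.025, 0.105) [410.20801063 309.47172577]
```

View pics/w18.png

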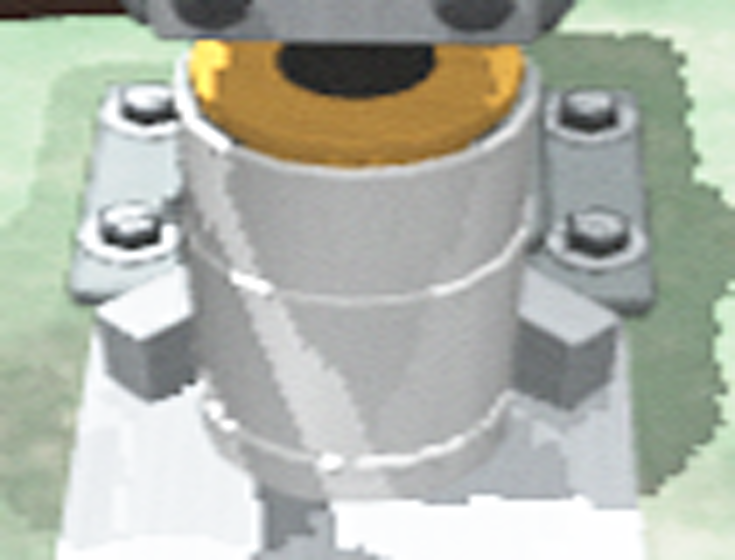

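View pics/t18.png

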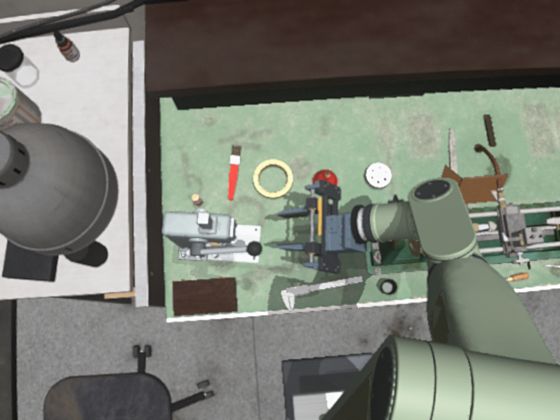

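Run:
```python
from h import *
st();print(r.sign_off())
```

```text
t 22.5 p [0.5118 0.1403 0.1857] press [-0.171  -0.001   0.1857] tip [-0.153  -0.001   0.1731] lean 55.0 F [-0.   0.2  0.4] w 0.0606 j [-0.26  0.4   1.99  1.04  1.23 -0.77]
the job is handed in; nothing more can be done
None
```

The sleeve is standing in the vee with the bush pressed home and the lever back up. I handed the job in at 22.5 s; sign-off gives no verdict, so these are my own checks.

- **Slide:** I leaned the gripper back 30 to 35 degrees and cradled the sleeve at its foot, about 20 mm up, between the part-open fingers. It slid upright into the vee until about 16 N of push no longer moved it. A small sideways shift then moved it only about 0.2 mm while the sideways force fell to nearly zero, so I take it to be against both faces.
- **Press:** I pinched the lever ball from above and drew it round its arc. The force rose from about 6.5 N to 9.5 N and then 15 N at about 1.2 rad, which I read as the hard stop.
- **Return:** I brought the lever back most of the way in the grip and let the spring finish it.

**Last checks:**
- **Bush:** the wrist picture shows the flange down on the sleeve's end with no gap visible.
- **Sleeve:** it stands upright and centred between the vee arms, with its foot where the home position predicts.
- **Lever:** the ball is back at its starting pixel in the scene picture.
- **Other items:** I saw no shift in the oil can, tape roll, calliper or vial by eye, but I did not measure them. The gripper partly hides the oil can in the last top view.
- **Contact:** the gripper was clear of everything, with near zero force.

**Disagreements:**
- My first press origin from the pictures was about 3 mm off sideways and 2 mm off lengthways. I corrected it from the wrist view and from where the sleeve seated.
- The pads slipped about 4 mm on the ball at the hard stop, so the 1.2 rad figure is approximate.

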